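# Make the ink dispenser ready and switch its pump on

### The arm

A 7-joint arm with a two-finger parallel gripper is mounted at the origin on the work surface; the furniture and walls round the work are solid. World frame = base frame: x ahead of the robot, y to its left, z up, the work surface at z = 0. Lengths are in m, angles in rad, forces in N, time in s.
With the tool pointing down it reaches from about 0.35 to 0.9 m from the base axis. Payload 7.2 kg.
Tool frame: the origin (TCP) lies at the very end of the fingers, on their centre line; the grasp point (between the pads) lies 19 mm behind it; x points along the fingers, y is the direction in which the jaws open and shut, and the axes are right-handed (so a half turn about x gives the same grasp; the last joint's range is limited). The gripper opens to 88 mm and grips with 3 to 60 N. Pads are 20 mm wide; open, the fingers measure 115 mm over their backs; the gripper's body (75 mm by 178 mm) begins 61 mm behind the grasp point.
Start: joints at [1.216, 0.411, -0.013, 1.596, 0.006, 1.134, -0.082], TCP at [0.177, -0.599, 0.223] pointing down, gripper open.
Joint ranges: [-2.95, 2.95], [-0.29, 1.99], [-1.47, 1.44], [0.14, 2.54], [-1.03, 4.17], [0.13, 1.85], [-2.86, 2.86]. Speed limits (rad/s): [2.39, 2.39, 3.01, 3.01, 3.14, 3.14, 3.14].

### API

Orientations are given as a unit quaternion [x, y, z, w].
In Python, from plant import state, get_image, finish_job gives the robot as it stands.
- The arm moves only by the tool jog_arm, never from a script. Its argument "increments" is a list of rows, each a list of 4 numbers: the shift along the tool's x, y, z in cm, then the turn about the tool's x in rad. In form: [[x, y, z, roll], ...]. A call has 1 to 5 rows; each row is the pose to reach, as a shift and turn from the pose commanded when the call began, along the tool's axes at that moment; what a row does not reach only later rows make up. A row lasts 1/8 s, in which the tool goes at most 62.5 mm and 10.7 degrees, less where a joint would pass 70% of its speed; a pose out of reach is approached as far as the arm can. A call with a gripper value outside its range is refused whole. "hand" is the closure, from 0 (fully open) to 1 (shut), set as the call begins (left out, the last holds). The fingers move at their own pace and stop on an object; the grip force is fixed at half the most. Time passes only in rows, so rows that repeat a pose let the fingers close. It gives the time, the measured TCP pose, the force and the opening at its end, in the units of the state.
- state(): the state, without advancing time (a new reading comes with each control period).
- get_image(name): name is "side" or "top" or "wrist"; returns a dict with "img" (480x640x3 uint8, red, green, blue), "vertical_fov" (degrees; the focal length in pixels is half the picture's height over the tangent of half this angle, whatever the lens; pixels are square), "cx", "cy" (the principal point, pixels), "world_to_cam" (4x4, takes a point from world to camera coordinates). Camera axes: x right, y up, looking along -z (the intrinsics and any distortion apply to the point x, -y, -z); pixel columns grow to the right and rows downward; lengths in m; the calibration is good to about 2 mm. The wrist camera is an equidistant fisheye: a pixel r from the principal point sees the ray r / f radians off the axis. A picture is of the moment at which its call begins. There is no depth.
- finish_job(): hands the job in, once; it reports no verdict.
The state is a dict: "time_s": time; "joint_pos": joint angles; "dq": joint speeds; "joint_torque": joint torques, N m; "tool_pos": TCP position; "orientation": TCP orientation; "wrist_force": force on the tool from outside, world axes, zero at the start; "ft_torque": the same for the moment, N m; "finger_gap": finger opening in m.
Only numpy, scipy, OpenCV 4.12 (cv2) and the standard library are available. Lean on these libraries where they do the work, as an engineer would, in place of code of your own. Each camera call takes 0.05 s, during which the arm holds its last target. There are 200 camera calls.

### The job

Get the ink dispenser ready: seat every ink cartridge that is on the table flat in the dock pocket of its own colour, and screw the spout head down (clockwise from above) just until its outlet first comes over the middle of the paper cup, not right to the end of the thread. Only when all that is done, lift the clear red guard right up, flip the toggle under it over to on (the side with the green mark), and lower the guard fully again. Leave the ink jar and the masking tape where they are.

Things in the scene. Friction and masses are not known exactly. Their poses are not given: they have to be found in the camera images.
- spout_head (a joint): turn of the spout head on its vertical threaded neck, rad. 0 = the outlet is over the middle of the cup (the wanted position); it starts negative, between -4.4 and -2.2, and grows as the head is turned clockwise seen from above, which also lowers it 1 mm per rad. The thread goes on past 0 and ends only at +1.2. Thread friction about 0.08 N m; it stays where it is left.
- spout_wing (a point): middle of the orange wing on top of the spout head, on the screw axis: an upright bar 14 mm thick (its y), 46 mm long (its x), 36 mm tall, this point half-way up; pinch it across its 14 mm from above. Its -x axis points to the outlet. Right beneath the wing is the head's black collar, 52 mm across, 30 mm tall; the steel spout leaves the collar 35 mm below this point, 16 mm thick, and reaches 85 mm out.
- spout_outlet (a point): centre of the underside of the spout's outlet (orange ring, 23 mm across), 85 mm from the screw axis
- cup_centre (a point): centre of the mouth of the clean paper cup (93 mm wide, 110 mm tall), fixed on the dispenser's foot in front of the white pump housing; 85 mm from the screw axis, about 12 mm below the outlet. The axes are the dispenser's: x points back from the cup to the screw axis. The cup does not move.
- cart_red_mid (a point): red ink cartridge (may be absent), loose, 140 g, at its centre half-way up, 26 mm above its underside: black block 44 mm (x) by 58 mm (y) by 22 mm tall, with an upright red grip fin on top, 12 mm thick (x), 40 mm long (y), from 22 to 52 mm above the underside. Grasp the fin across its 12 mm, fingertips above the block. It may go in either way round.
- cart_yellow_mid (a point): yellow ink cartridge (may be absent), loose, 140 g, at its centre half-way up, 26 mm above its underside: black block 44 mm (x) by 58 mm (y) by 22 mm tall, with an upright yellow grip fin on top, 12 mm thick (x), 40 mm long (y), from 22 to 52 mm above the underside. Grasp the fin across its 12 mm, fingertips above the block. It may go in either way round.
- cart_blue_mid (a point): blue ink cartridge (may be absent), loose, 140 g, at its centre half-way up, 26 mm above its underside: black block 44 mm (x) by 58 mm (y) by 22 mm tall, with an upright blue grip fin on top, 12 mm thick (x), 40 mm long (y), from 22 to 52 mm above the underside. Grasp the fin across its 12 mm, fingertips above the block. It may go in either way round.
- pocket_red (a point): centre of the floor of the dock pocket with the red stripe: oblong pocket 47 mm (x) by 61 mm (y), 14 mm deep, in an aluminium dock plate 74 by 234 mm, 22 mm tall, fixed; axes as a seated cartridge's. The pockets lie 74 mm apart along y. A cartridge seated flat has its centre 26 mm above this point.
- pocket_yellow (a point): centre of the floor of the dock pocket with the yellow stripe: oblong pocket 47 mm (x) by 61 mm (y), 14 mm deep, in an aluminium dock plate 74 by 234 mm, 22 mm tall, fixed; axes as a seated cartridge's. The pockets lie 74 mm apart along y. A cartridge seated flat has its centre 26 mm above this point.
- pocket_blue (a point): centre of the floor of the dock pocket with the blue stripe: oblong pocket 47 mm (x) by 61 mm (y), 14 mm deep, in an aluminium dock plate 74 by 234 mm, 22 mm tall, fixed; axes as a seated cartridge's. The pockets lie 74 mm apart along y. A cartridge seated flat has its centre 26 mm above this point.
- guard (a joint): opening of the clear red guard over the switch, rad: 0 = shut, about 1.57 = upright, 1.9 = stop. It stays where it is left (friction 0.10 N m).
- guard_bar (a point): middle of the guard's handle: a round red bar 10 mm thick and 66 mm long between two thin arms, parallel to the hinge (along y), 45 mm in front of the guard's front wall when shut; the steel foot plate lies 76 mm below it. Pinch it from above between fingers closing across it; it turns freely between the fingers as the guard swings.
- guard_hinge (a point): middle of the guard's hinge axis, which runs along this frame's y; x points from the front (handle) to the back of the switch box. The handle bar is 149 mm from the axis; in the shut state 146 mm to -x and 30 mm up, and it swings up and back in a circle about the axis.
- toggle (a joint): tilt of the toggle switch, rad: 0 = off (leaning to +y of the switch box, white mark), 0.9 = on (leaning to -y, green mark); it stays where it is left (friction 0.03 N m, push about 2 N)
- toggle_tip (a point): ball end of the toggle's steel bat, 13 mm across; the bat is 9 mm thick and 34 mm long
- toggle_pivot (a point): pivot of the toggle, in the middle of the top of the switch box (grey, 120 by 104 mm, top 2 mm below this point); axes as guard_hinge. It lies 52 mm in front of the hinge.
- jar_mid (a point): yellow ink jar, 55 mm, bystander, centre
- tape_mid (a point): roll of masking tape lying flat, 104 mm across, 25 mm tall, bystander, centre
There are look-alikes about, which are no part of the job. What is shaped like the part that bears cart_blue_mid but pink is not meant.

How it is judged:
On the way, in this order (a step that is already met when the one before it is completed fails the run):
1. every cartridge present is seated flat in the pocket of its colour and the spout outlet is over the middle of the cup (horizontal distance between cart_red_mid and pocket_red below 0.005 m and z of cart_red_mid in the frame of pocket_red below 0.0285 m and angle between each of cart_red_mid, cart_yellow_mid, cart_blue_mid's own z axis and vertical below 0.06 rad and angle between the x axis of cart_red_mid and the x axis of pocket_red, either way round below 0.09 rad and horizontal distance between cart_yellow_mid and pocket_yellow below 0.005 m and z of cart_yellow_mid in the frame of pocket_yellow below 0.0285 m and angle between the x axis of cart_yellow_mid and the x axis of pocket_yellow, either way round below 0.09 rad and horizontal distance between cart_blue_mid and pocket_blue below 0.005 m and z of cart_blue_mid in the frame of pocket_blue below 0.0285 m and angle between the x axis of cart_blue_mid and the x axis of pocket_blue, either way round below 0.09 rad and horizontal distance between spout_outlet and cup_centre below 0.009 m and value of joint spout_head above -0.5 rad and value of joint toggle below 0.2 rad), for 0.2 s.
2. then the guard is lifted right up, the toggle still off (value of joint guard above 1.2 rad and value of joint toggle below 0.2 rad), for 0.1 s.
3. then the toggle is flipped to on (value of joint toggle above 0.65 rad), for 0.2 s.
At the end, for the whole second after the job is handed in: Each cartridge present flat in its colour's pocket (centre within 5 mm, at most 2.5 mm high, tilt 0.06, yaw 0.09 rad, either way round); outlet within 9 mm of the cup centre, joint above -0.5; toggle over 0.65 rad; guard under 0.08 rad (horizontal distance between cart_red_mid and pocket_red below 0.005 m and z of cart_red_mid in the frame of pocket_red below 0.0285 m and angle between each of cart_red_mid, cart_yellow_mid, cart_blue_mid's own z axis and vertical below 0.06 rad and angle between the x axis of cart_red_mid and the x axis of pocket_red, either way round below 0.09 rad and horizontal distance between cart_yellow_mid and pocket_yellow below 0.005 m and z of cart_yellow_mid in the frame of pocket_yellow below 0.0285 m and angle between the x axis of cart_yellow_mid and the x axis of pocket_yellow, either way round below 0.09 rad and horizontal distance between cart_blue_mid and pocket_blue below 0.005 m and z of cart_blue_mid in the frame of pocket_blue below 0.0285 m and angle between the x axis of cart_blue_mid and the x axis of pocket_blue, either way round below 0.09 rad and horizontal distance between spout_outlet and cup_centre below 0.009 m and value of joint spout_head above -0.5 rad and value of joint toggle above 0.65 rad and value of joint guard below 0.08 rad); the robot touches nothing.
It fails at once if the jar or the masking tape is moved by more than 30 mm (distance of any of jar_mid, tape_mid from where it was at the start of the episode above 0.03 m).
Of cart_red, cart_yellow, cart_blue only 2 to 3 are there at a start; the rules pass over those that are not, and their reading is None.
At some moment in a run one of cart_red, cart_yellow, cart_blue may be knocked a few centimetres aside while the robot is not near it.
Once in a run the grip may slacken for a moment while it holds something.
It also fails if it takes over 208 s, if anything falls off the work surface, if the arm or the gripper's body presses on something with over 40 N, if the wrist force passes 120 N, or if a joint passes its speed limit or range.

## Working session

There is one attempt and no reset: what is moved stays moved. The work goes in short steps, Python scripts to look and compute and a tool call to move; the robot and the scene stay as the last step left them, time stands still between calls to the robot, and variables do not carry over. Pictures are saved under pics/ and viewed, about 12 in all and at most 16, crops included, and the job is handed in when it is done.

Besides the shell and the picture viewer there is one more tool, called after "Emit:" as name(argument=value, ...), one argument or row to a line, values as JSON. jog_arm: Moves the arm, as the interface text tells. Its arguments: {"type":"object","properties":{"increments":{"type":"array"},"hand":{"type":"number"}},"required":["increments"]}

```bash
mkdir -p pics; ls
cat > h.py <<'E'
import numpy as np, cv2
from scipy.spatial.transform import Rotation as R
from plant import state, get_image, finish_job
def snap(name,fn=None):
    d=get_image(name)
    if fn: cv2.imwrite('pics/'+fn+'.png',d['img'][:,:,::-1])
    d['name']=name; d['f']=240/np.tan(np.radians(d['vertical_fov'])/2)
    np.save('last_'+name+'.npy',d,allow_pickle=True); return d
def last(name): return np.load('last_'+name+'.npy',allow_pickle=True).item()
def ray(d,u,v):
    x=(u-d['cx'])/d['f']; y=(v-d['cy'])/d['f']
    if d['name']=='wrist':
        r=np.hypot(x,y); s=np.sin(r)/r if r>1e-9 else 1; c=np.array([x*s,-y*s,-np.cos(r)])
    else: c=np.array([x,-y,-1.])
    M=d['world_to_cam']; Rm=M[:3,:3]; o=-Rm.T@M[:3,3]; w=Rm.T@c
    return o,w/np.linalg.norm(w)
def onz(d,u,v,z):
    o,w=ray(d,u,v); return o+w*(z-o[2])/w[2]
def proj(d,p):
    M=d['world_to_cam']; c=M[:3,:3]@np.asarray(p,float)+M[:3,3]; x,y,z=c[0],-c[1],-c[2]
    if d['name']=='wrist':
        r=np.hypot(x,y); t=np.arctan2(r,z); x,y=x/r*t,y/r*t
    else: x,y=x/z,y/z
    return np.array([d['cx']+d['f']*x,d['cy']+d['f']*y])
def tri(d1,p1,d2,p2):
    o1,w1=ray(d1,*p1); o2,w2=ray(d2,*p2)
    A=np.stack([w1,-w2],1); t=np.linalg.lstsq(A,o2-o1,rcond=None)[0]
    a,b=o1+t[0]*w1,o2+t[1]*w2; return (a+b)/2,np.linalg.norm(a-b)
def tool(goal_xyz=None):
    s=state(); Rm=R.from_quat(s['orientation']).as_matrix()
    if goal_xyz is None: return s,Rm
    return (Rm.T@(np.asarray(goal_xyz)-s['tool_pos'])*100).round(2)
E
python3 - <<'E'
from h import *
for n in('top','side','wrist'):
    d=snap(n,n+'0'); print(n,d['vertical_fov'],d['cx'],d['cy'],[k for k in d],(-d['world_to_cam'][:3,:3].T@d['world_to_cam'][:3,3]).round(3))
s,Rm=tool(); print(s,Rm.round(3))
E
```

```text
pics
top 54.22639710268613 320.7414629958762 241.11417337428438 ['img', 'vertical_fov', 'cx', 'cy', 'world_to_cam', 'name', 'f'] [ 0.21  -0.02   1.295]
side 45.06488579943648 326.9405176356529 234.9232234946277 ['img', 'vertical_fov', 'cx', 'cy', 'world_to_cam', 'name', 'f'] [0.269 1.412 0.664]
wrist 65.70646984690485 319.46658948787973 236.14368151489583 ['img', 'vertical_fov', 'cx', 'cy', 'world_to_cam', 'name', 'f'] [ 0.246 -0.578  0.385]
{'time_s': 0.15, 'joint_pos': array([ 1.21579412,  0.41170946, -0.01274568,  1.59680272,  0.00563886,
        1.1343032 , -0.08221979]), 'dq': array([-0.00065812, -0.00197602,  0.00156798, -0.00258591,  0.00064791,
       -0.00153163,  0.00124379]), 'joint_torque': array([ 1.20381646e-03, -5.88332176e+01,  6.42143581e-01, -2.91291332e+01,
       -5.37492021e-02,  1.57323171e-02,  6.07878428e-05]), 'tool_pos': array([ 0.17667689, -0.59912614,  0.22202636]), 'orientation': array([-0.69974984, -0.10147895,  0.69994237, -0.10066209]), 'wrist_force': array([ 0.83409069, -0.41670377,  0.04817447]), 'ft_torque': array([-0.05065765, -0.03824771, -0.02608456]), 'finger_gap': 0.08804083277466211} [[-0.     0.283 -0.959]
 [ 0.001 -0.959 -0.283]
 [-1.    -0.001  0.   ]]
```

View pics/top0.png

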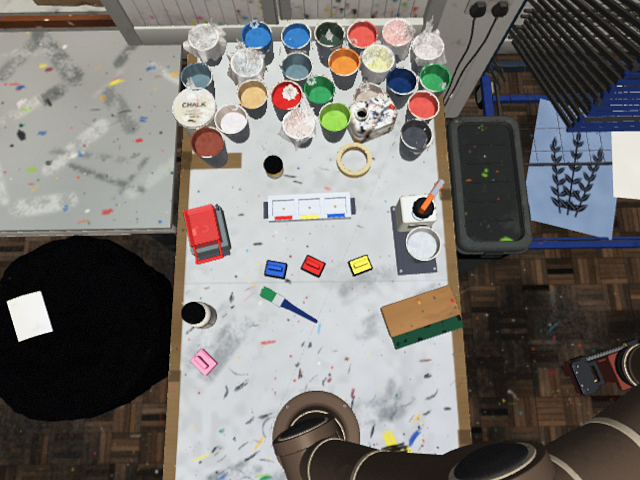

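View pics/side0.png

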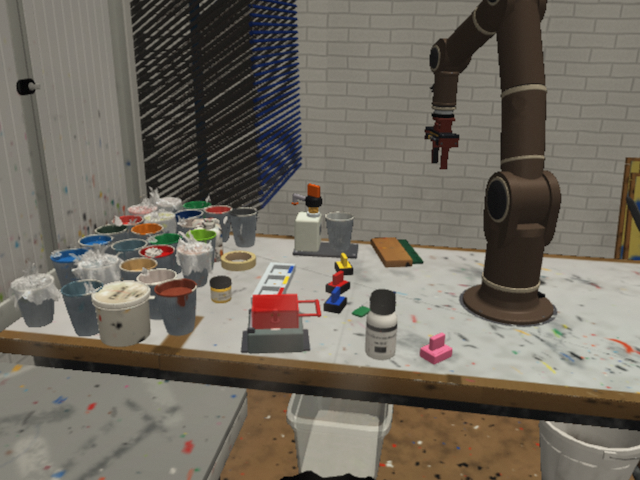

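Top view: cartridges are blue (275,269), red (313,266) and yellow (360,265). The pink look-alike is at (204,361). The dock is at (309,207), with stripes red (283,217), yellow (311,216) and blue (336,216). The guard is at (207,235), cup at (423,243), spout wing at (430,195), jar at (273,166) and tape at (353,159).

```bash
cat >> h.py <<'E'
HUE={'red':[(0,8),(172,180)],'yellow':[(24,34)],'blue':[(105,125)],'orange':[(8,20)],'green':[(45,85)]}
def mask(img,c,s=130,v=70):
    h=cv2.cvtColor(img,cv2.COLOR_RGB2HSV); m=np.zeros(h.shape[:2],np.uint8)
    for a,b in HUE[c]: m|=cv2.inRange(h,(a,s,v),(b,255,255))
    return m
def blobs(m,roi=None,amin=8):
    if roi: k=np.zeros_like(m);k[roi[1]:roi[3],roi[0]:roi[2]]=1;m=m*k
    n,l,st,ce=cv2.connectedComponentsWithStats(m); out=[]
    for i in range(1,n):
        if st[i,4]>=amin:
            p=np.argwhere(l==i)[:,::-1].astype(np.float32); out.append((ce[i].round(1),int(st[i,4]),cv2.minAreaRect(p)))
    return sorted(out,key=lambda b:-b[1])
E
python3 - <<'E'
from h import *
d=last('top'); im=d['img']
for c in('red','yellow','blue'):
    for b in blobs(mask(im,c),(180,180,460,300)): print(c,b[0],b[1],onz(d,*b[0],.05).round(3),onz(d,*b[0],.022).round(3),[np.round(x,1) for x in b[2][1:]])
for n,p,z in(('cup',(423,243),.12),('wing',(430,195),.2),('jar',(273,166),.05),('tape',(353,159),.02),('guardbar',(206,261),.1)): print(n,onz(d,*p,z).round(3))
a=cv2.resize(im[180:290,180:300],None,fx=3.3,fy=3.3,interpolation=2); b=cv2.resize(im[180:290,340:460],None,fx=3.3,fy=3.3,interpolation=2)
s=last('side')['img']; c=np.hstack([cv2.resize(s[175:265,270:390],(396,237),interpolation=2)[:237],cv2.resize(s[280:360,235:355],(396,237),interpolation=2)])
cv2.imwrite('pics/c1.png',np.vstack([np.hstack([a,b]),c])[:600,:,::-1])
E
```

```text
red [202.7 229.6] 1383 [0.542 0.303 0.05 ] [0.55  0.31  0.022] [array([55.5, 31.7]), np.float64(77.9)]
red [312.9 265.2] 267 [0.438 0.001 0.05 ] [0.443 0.002 0.022] [array([18.8, 13.9]), np.float64(26.6)]
red [282.9 217.4] 50 [0.573 0.082 0.05 ] [0.582 0.085 0.022] [array([ 2.9, 16.2]), np.float64(84.8)]
yellow [360.1 264.3] 263 [ 0.438 -0.126  0.05 ] [ 0.444 -0.129  0.022] [array([14.1, 19.1]), np.float64(68.2)]
yellow [309.4 216.1] 40 [0.576 0.009 0.05 ] [0.584 0.01  0.022] [array([ 3., 15.]), np.float64(90.0)]
blue [275.2 268.5] 264 [0.431 0.103 0.05 ] [0.436 0.105 0.022] [array([18.8, 13.9]), np.float64(11.3)]
blue [335.8 215. ] 50 [ 0.578 -0.064  0.05 ] [ 0.586 -0.065  0.022] [array([ 2., 16.]), np.float64(90.0)]
cup [ 0.479 -0.284  0.12 ]
wing [ 0.581 -0.291  0.2  ]
jar [0.726 0.111 0.05 ]
tape [ 0.756 -0.119  0.02 ]
guardbar [0.444 0.278 0.1  ]
```

View pics/c1.png

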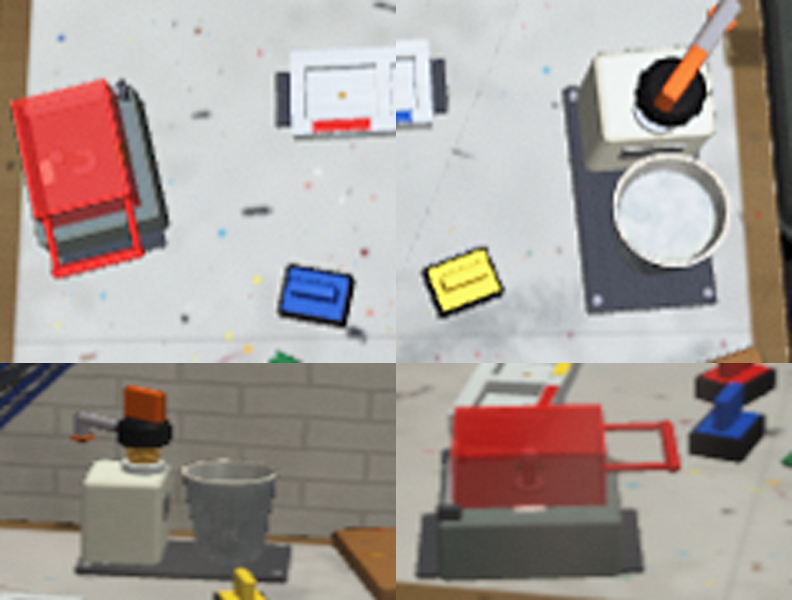

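Emit:
jog_arm(
  increments=[
    [-0.8,-4.5,-3.8,-0.12],
    [-1.6,-9,-7.6,-0.24],
    [-2.4,-13.5,-11.4,-0.36],
    [-3.2,-18,-15.2,-0.48],
    [-4,-22.5,-19,-0.6],
  ],
  hand=0.3,
)

```text
time_s: 0.78
tool_pos: [0.2958, -0.328, 0.2629]
orientation: [-0.638, -0.304, 0.638, -0.305]
wrist_force: [0.9, 0.3, 0.2]
finger_gap: 0.0611
```

```bash
cat >> h.py <<'E'
def go(goal,yvec=None):
    "shift cm in tool axes to goal, roll so tool y is along +-yvec (nearest)"
    s,Rm=tool(); r=0
    if yvec is not None:
        v=Rm.T@np.array([yvec[0],yvec[1],0]); r=np.arctan2(v[2],v[1])
        if r>np.pi/2:r-=np.pi
        if r<-np.pi/2:r+=np.pi
    print('t',round(s['time_s'],2),'pos',s['tool_pos'].round(4),'gap',round(s['finger_gap'],4),'F',s['wrist_force'].round(1),'q7',round(s['joint_pos'][6],2))
    print('-> shift',tool(goal),'roll',round(r,3))
E
python3 -c "
from h import *
go([.42,0,.30],[1,0])"
```

```text
t 0.78 pos [ 0.2958 -0.328   0.2629] gap 0.0611 F [0.9 0.3 0.2] q7 0.03
-> shift [ -3.72 -10.97 -33.31] roll -0.68
```

Emit:
jog_arm(
  increments=[
    [-0.6,-1.9,-5.6,-0.14],
    [-1.2,-3.8,-11.2,-0.28],
    [-1.8,-5.7,-16.8,-0.42],
    [-2.4,-7.6,-22.4,-0.56],
    [-3,-9.2,-28,-0.68],
  ],
)

```text
time_s: 1.4
tool_pos: [0.4011, -0.053, 0.293]
orientation: [0.5, 0.5, -0.5, 0.5]
wrist_force: [1.2, 0.1, 0.7]
finger_gap: 0.0616
```

Emit:
jog_arm(
  increments=[
    [0,0,-5.6,0],
    [0,0,-5.6,0],
  ],
)

```text
time_s: 1.65
tool_pos: [0.4011, 0.0051, 0.2929]
orientation: [0.499, 0.501, -0.499, 0.501]
wrist_force: [-0.8, -1.0, 0.2]
finger_gap: 0.0618
```

```bash
python3 -c "
from h import *
d=snap('wrist','w1'); go([.42,0,.30],[1,0])
for c in('red','yellow','blue'):
    for b in blobs(mask(d['img'],c),amin=60): print(c,b[0],b[1],onz(d,*b[0],.05).round(3),onz(d,*b[0],.022).round(3),[np.round(x,1) for x in b[2][1:]])
"
```

```text
t 1.7 pos [0.4011 0.0026 0.2927] gap 0.0616 F [ 0.4 -0.9  0.4] q7 -0.1
-> shift [-0.73  1.9   0.26] roll -0.0
red [355.4 200.2] 1354 [0.44  0.009 0.05 ] [0.443 0.004 0.022] [array([31.5, 43.5]), np.float64(27.6)]
red [624.5  12.9] 870 [0.834 0.298 0.05 ] [0.864 0.313 0.022] [array([31., 36.]), np.float64(90.0)]
red [468.6 136.6] 291 [0.57  0.085 0.05 ] [0.581 0.086 0.022] [array([39.,  7.]), np.float64(90.0)]
yellow [352.3 301.6] 1129 [ 0.44  -0.114  0.05 ] [ 0.443 -0.128  0.022] [array([42.1, 29.7]), np.float64(71.6)]
yellow [466.9 196.2] 283 [0.572 0.016 0.05 ] [0.583 0.012 0.022] [array([ 7.3, 38.3]), np.float64(2.5)]
blue [350.  112.3] 1392 [0.433 0.106 0.05 ] [0.435 0.107 0.022] [array([32.1, 43.6]), np.float64(12.1)]
blue [255.4 159.8] 979 [0.33  0.054 0.05 ] [0.325 0.052 0.022] [array([18.8, 86.3]), np.float64(26.6)]
blue [463.1 252.6] 240 [ 0.574 -0.053  0.05 ] [ 0.586 -0.062  0.022] [array([ 6.6, 36.5]), np.float64(4.4)]
```

View pics/w1.png

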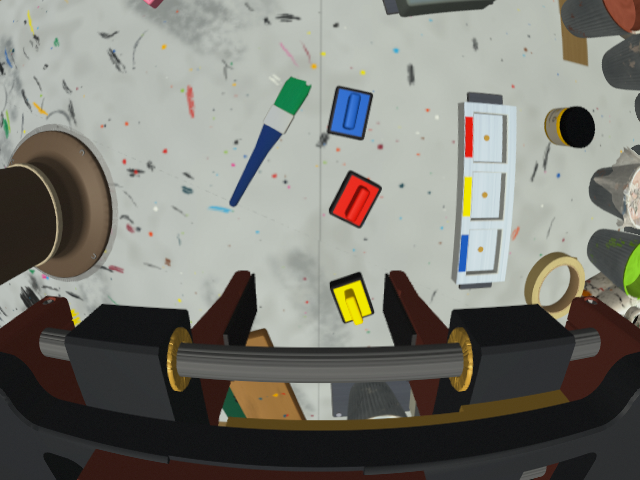

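Wrist view: red (355,200), yellow (352,300) and blue (350,112) cartridges, each lying with its fin near world y. The dock's orange pocket-centre dots are at (487,138), (485,195) and (481,249), with red, yellow, blue stripes from top to bottom.

```bash
cat >> h.py <<'E'
def wrect(d,m,z,amin=60,roi=None,close=True):
    "world minAreaRect of biggest blob: centre, (short,long) mm, direction of short side"
    if roi: k=np.zeros_like(m);k[roi[1]:roi[3],roi[0]:roi[2]]=1;m=m*k
    cs,_=cv2.findContours(m,cv2.RETR_EXTERNAL,cv2.CHAIN_APPROX_NONE); c=max(cs,key=cv2.contourArea)
    P=np.array([onz(d,u,v,z)[:2]*1000 for u,v in c[:,0]],np.float32)
    ce,(w,h),a=cv2.minAreaRect(P); a=np.radians(a)
    if w>h: w,h=h,w; a+=np.pi/2
    if np.cos(a)<0:a+=np.pi
    a=(a+np.pi/2)%np.pi-np.pi/2
    return np.round(ce,1),np.round((w,h),1),round(a,3)
E
python3 - <<'E'
from h import *
d=last('wrist'); im=d['img']
for c,roi in(('red',(325,160,390,235)),('yellow',(325,260,380,335)),('blue',(320,80,380,145))):
    print(c,wrect(d,mask(im,c),.022,roi=roi))
    # dark outline incl.
dots=[]
for b in blobs(mask(im,'orange',s=100,v=90),(470,110,505,275),3): print('dot',b[0],b[1],onz(d,*b[0],.008).round(4))
# dock white plate
g=cv2.cvtColor(im,cv2.COLOR_RGB2HSV)
cv2.imwrite('pics/dock.png',cv2.resize(im[85:295,440:530],None,fx=3.8,fy=2.8,interpolation=2)[:,:,::-1])
E
```

```text
red (array([442.7,   3.6]), array([37.7, 52.3]), np.float64(-0.464))
yellow (array([ 444. , -131.3]), array([38.2, 61. ]), np.float64(0.342))
blue (array([435. , 107.5]), array([36.9, 51.4]), np.float64(-0.197))
```

Emit:
jog_arm(
  increments=[
    [0.5,6,1,0],
    [1,12,2,0],
    [2,18,4,0],
    [3,19,6,0],
    [3,19,6,0],
  ],
)

```text
time_s: 2.33
tool_pos: [0.59, -0.0627, 0.2606]
orientation: [-0.501, -0.499, 0.503, -0.497]
wrist_force: [-1.0, 0.6, 0.1]
finger_gap: 0.0616
```

Run:
```python
from h import *
d=snap('wrist','w2');im=d['img']
go([.59,-.06,.25],[1,0])
for c in('red','yellow','blue'):
  for b in blobs(mask(im,c),amin=100)[:2]: print(c,b[0],b[1],onz(d,*b[0],.022).round(4))
for b in blobs(mask(im,'orange',s=70,v=80),amin=4)[:12]: print('dot',b[0],b[1],onz(d,*b[0],.008).round(4))
```

```text
t 2.38 pos [ 0.5897 -0.0607  0.2619] gap 0.0616 F [-1.3  0.2  0.7] q7 -0.2
-> shift [ 1.19  0.03 -0.07] roll -0.006
red [616.1  94.5] 1944 [0.9878 0.0949 0.022 ]
red [188.5 146.8] 1401 [0.4423 0.0051 0.022 ]
yellow [197.  258.8] 1249 [ 0.442  -0.1263  0.022 ]
yellow [314.5 134.6] 412 [0.5833 0.0129 0.022 ]
blue [180.3  57. ] 1286 [0.4341 0.1091 0.022 ]
blue [104.5 116.5] 776 [0.3315 0.0511 0.022 ]
dot [618.9  23.4] 2029 [1.0171 0.2081 0.008 ]
dot [388.  414.6] 1459 [ 0.687  -0.3794  0.008 ]
dot [473.4 260.7] 764 [ 0.7801 -0.1366  0.008 ]
dot [462.8 358.5] 522 [ 0.7875 -0.2832  0.008 ]
dot [102.4 303.2] 451 [ 0.2796 -0.1994  0.008 ]
dot [534.4 401. ] 323 [ 0.9422 -0.3901  0.008 ]
dot [294.2 421.9] 233 [ 0.5472 -0.3909  0.008 ]
dot [176.7 342.5] 201 [ 0.3895 -0.2538  0.008 ]
dot [268.1 414.6] 188 [ 0.509  -0.3769  0.008 ]
dot [176.4 377.6] 178 [ 0.3766 -0.316   0.008 ]
dot [502.7 259. ] 98 [ 0.8226 -0.1355  0.008 ]
dot [495.4 410.1] 98 [ 0.8676 -0.3953  0.008 ]
```

View pics/w2.png

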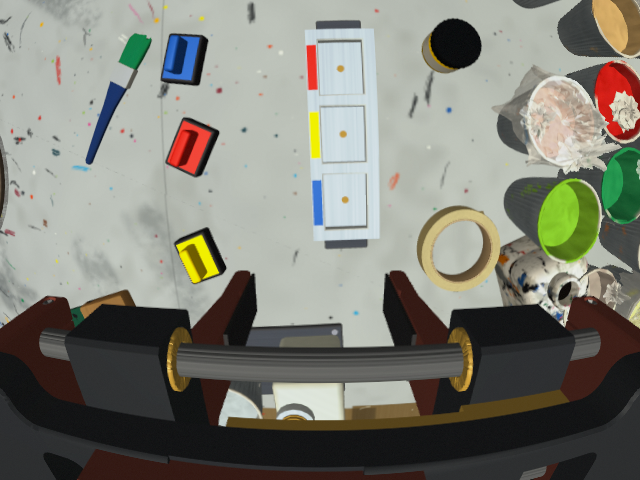

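Dock seen from above: dots at (340,69), (343,134) and (345,200); the pocket rims and plate are clear.

Run:
```python
from h import *
d=last('wrist');im=d['img']
P=[]
for n,(u,v) in(('red',(340,69)),('yellow',(343,134)),('blue',(345,200))):
    w=im[v-7:v+8,u-7:u+8].astype(int); k=np.clip(w[:,:,0]-w[:,:,2]-30,0,None); k=k.astype(float)
    uu=u-7+(k.sum(0)@np.arange(15))/k.sum(); vv=v-7+(k.sum(1)@np.arange(15))/k.sum()
    p=onz(d,uu,vv,.008);P.append(p);print(n,uu.round(2),vv.round(2),p.round(4))
P=np.array(P); v=P[0]-P[2]; print(np.linalg.norm(v),'y axis ang',np.arctan2(v[1],v[0]),'=> x ang',np.arctan2(v[1],v[0])-np.pi/2,P.mean(0))
for c,roi in(('red',(150,110,230,190)),('yellow',(165,215,240,300)),('blue',(140,20,220,100))): print(c,wrect(d,mask(im,c),.022,roi=roi))
hs=cv2.cvtColor(im,cv2.COLOR_RGB2HSV)
print(hs[134,[300,322,330,343,360,372,390]],)
g=cv2.cvtColor(im,cv2.COLOR_RGB2GRAY); print(g[134,295:385]); print(g[95:175,343])
```

```text
red 340.09 68.2 [0.6118 0.0879 0.008 ]
yellow 342.73 133.72 [0.6142 0.0138 0.008 ]
blue 344.62 199.36 [ 0.6164 -0.0603  0.008 ]
0.1483009654363541 y axis ang 1.6013990619766185 => x ang 0.030602735181721963 [0.61413941 0.01382743 0.008     ]
red (array([441.7,   4.5]), array([37.4, 52.6]), np.float64(-0.461))
yellow (array([ 441.8, -127. ]), array([38.9, 53.2]), np.float64(0.35))
blue (array([433.7, 109.3]), array([37.8, 51.5]), np.float64(-0.197))
[[ 50  12 196]
 [ 99  19 223]
 [ 98  22 224]
 [ 21 170 192]
 [ 98  22 225]
 [ 98  20 227]
 [ 43  12 186]]
[191 191 192 192 192 193 192 192 192 191 191 191 190 192 214 222 213 213
 214 213 213 214 214 217 218 198 185 215 218 215 210 211 215 215 215 215
 217 216 215 217 218 220 219 220 194 166 153 154 154 154 155 173 213 214
 215 215 215 214 213 217 219 215 212 215 216 216 216 217 213 166 140 213
 218 217 215 213 215 219 219 220 220 218 215 201 182 182 181 181 183 182]
[208 213 212 213 212 212 213 213 212 204 179 156 195 216 216 216 216 216
 217 216 217 217 216 217 216 217 218 217 217 217 217 218 217 217 216 194
 164 154 154 154 156 160 185 213 218 218 217 217 217 218 217 217 217 217
 217 217 217 217 217 217 217 217 218 217 217 210 177 160 202 215 215 216
 216 216 215 215 216 209 203 212]
```

```bash
python3 -c "
from h import *
a=-.461
go([.442,.004,.09],[np.cos(a),np.sin(a)])"
```

```text
t 2.38 pos [ 0.5897 -0.0607  0.2619] gap 0.0616 F [-1.3  0.2  0.7] q7 -0.2
-> shift [ 17.22 -14.77  -6.38] roll 0.455
```

Emit:
jog_arm(
  increments=[
    [2,-5,-2.1,0.15],
    [5,-10,-4.2,0.3],
    [9,-14.77,-6.38,0.455],
    [14,-14.77,-6.38,0.455],
    [17.2,-14.77,-6.38,0.455],
  ],
)

```text
time_s: 3.0
tool_pos: [0.4414, 0.005, 0.0907]
orientation: [0.6, 0.373, -0.6, 0.374]
wrist_force: [0.3, -0.3, 0.2]
finger_gap: 0.0615
```

Emit:
jog_arm(
  increments=[
    [0,0,0,0],
    [0,0,0,0],
  ],
)

```text
time_s: 3.25
tool_pos: [0.4441, 0.0051, 0.0924]
orientation: [0.601, 0.373, -0.6, 0.374]
wrist_force: [0.4, -0.7, -0.5]
finger_gap: 0.0612
```

```bash
python3 -c "
from h import *
a=-.461
go([.442,.004,.026],[np.cos(a),np.sin(a)])
d=snap('wrist','w3')
print(wrect(d,mask(d['img'],'red'),.022))"
```

```text
t 3.25 pos [0.4441 0.0051 0.0924] gap 0.0612 F [ 0.4 -0.7 -0.5] q7 -0.85
-> shift [ 6.64 -0.15  0.19] roll 0.002
(array([441.1,   1.1]), array([37. , 57.4]), np.float64(-0.459))
```

View pics/w3.png

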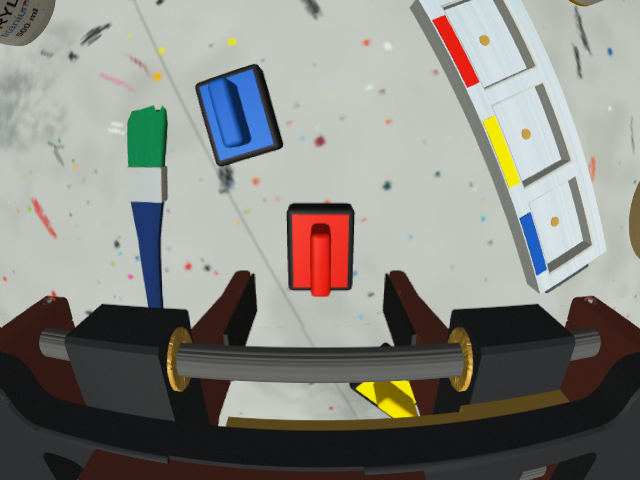

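Close view: red fin at (320,260), centred between the fingers (246 and 395 px).

Emit:
jog_arm(
  increments=[
    [3,0,0.1,0],
    [5,-0.1,0.1,0],
    [6.5,-0.1,0.1,0],
    [6.5,-0.1,0.1,0],
    [6.5,-0.1,0.1,0],
  ],
)

```text
time_s: 3.92
tool_pos: [0.4428, 0.0045, 0.0264]
orientation: [0.601, 0.373, -0.6, 0.373]
wrist_force: [-0.0, -0.3, -0.2]
finger_gap: 0.0614
```

Emit:
jog_arm(
  increments=[
    [0,0,0,0],
    [0,0,0,0],
    [0,0,0,0],
    [0,0,0,0],
    [0,0,0,0],
  ],
  hand=1,
)

```text
time_s: 4.55
tool_pos: [0.4422, 0.0044, 0.0257]
orientation: [0.601, 0.373, -0.601, 0.373]
wrist_force: [0.1, 0.0, 0.1]
finger_gap: 0.0146
```

Emit:
jog_arm(
  increments=[
    [0,0,0,0],
    [-3,0,0,0],
    [-6,0,0,0],
    [-9,0,0,0],
    [-9,0,0,0],
  ],
)

```text
time_s: 5.18
tool_pos: [0.4435, 0.0044, 0.1172]
orientation: [0.602, 0.372, -0.6, 0.374]
wrist_force: [-1.0, -1.0, -1.5]
finger_gap: 0.0122
```

```bash
python3 -c "
from h import *
a=.031
go([.612,.088,.115],[np.cos(a),np.sin(a)])
d=snap('wrist')
s,Rm=tool()
for b in blobs(mask(d['img'],'red'),amin=100)[:3]:print(b)
print(wrect(d,mask(d['img'],'red'),.022+s['tool_pos'][2]-.028), Rm.round(3).tolist())"
```

```text
t 5.17 pos [0.4435 0.0044 0.1172] gap 0.0122 F [-1.  -1.  -1.5] q7 -0.82
-> shift [  0.28  11.4  -14.97] roll -0.49
(array([319.3, 281.1]), 4819, ((319.0, 294.0), (106.0, 78.0), 90.0))
(array([443.4,  56.5]), 841, ((443.5066223144531, 56.49651336669922), (69.52912139892578, 12.498437881469727), 62.281494140625))
(array([439.8,   0. ]), array([37.9, 59. ]), np.float64(-0.461)) [[0.002, 0.896, -0.443], [-0.001, -0.443, -0.896], [-1.0, 0.002, -0.0]]
```

```bash
cat >> h.py <<'E'
def held(c,lift,half=26.1):
    "offset of held cart centre along tool -z from TCP (m), from its far coloured edge"
    d=snap('wrist'); s,Rm=tool(); b=blobs(mask(d['img'],c),(230,150,410,420),300)[0]
    bx=cv2.boxPoints(b[2]); top=bx[:,1].min(); u=b[2][0][0]
    p=onz(d,u,top,.022+lift); r=Rm.T@(p-s['tool_pos']); print('bbox',b[2],'edge in tool y,z mm',(r[1:]*1000).round(1),'centre z off',(r[2]*1000+half).round(1))
E
python3 -c "
from h import *
held('red',.0915)
d=last('wrist')
for a in (0.0915,.095): print(onz(d,319,240.5,.022+a))
"
```

```text
bbox ((319.0, 294.0), (106.0, 78.0), 90.0) edge in tool y,z mm [ -0.9 -25.8] centre z off 0.3
[0.45260228 0.02778325 0.1135    ]
[0.45305304 0.02868566 0.117     ]
```

Emit:
jog_arm(
  increments=[
    [0,2.9,-3.8,-0.13],
    [0,5.7,-7.5,-0.26],
    [0,8.6,-11.3,-0.39],
    [0.3,11.45,-15,-0.49],
    [0.3,11.45,-15,-0.49],
  ],
)

```text
time_s: 5.9
tool_pos: [0.612, 0.0903, 0.1097]
orientation: [0.491, 0.509, -0.492, 0.507]
wrist_force: [-1.3, 0.3, -2.2]
finger_gap: 0.0119
```

Emit:
jog_arm(
  increments=[
    [0,0,0,0],
    [0,0,0,0],
  ],
)

```text
time_s: 6.15
tool_pos: [0.6101, 0.0873, 0.1121]
orientation: [0.492, 0.508, -0.493, 0.507]
wrist_force: [-0.3, -0.2, -1.2]
finger_gap: 0.0122
```

```bash
python3 -c "
from h import *
a=.031
go([.6125,.088,.06],[np.cos(a),np.sin(a)])
held('red',.09); d=snap('wrist','w4')
for v in ([.6118,.0879,.008],[.6142,.0138,.008],[.6164,-.0603,.008]): print(proj(d,v).round(1))
"
```

```text
t 6.15 pos [0.6101 0.0873 0.1121] gap 0.0122 F [-0.3 -0.2 -1.2] q7 -0.54
-> shift [ 5.21  0.25 -0.07] roll -0.001
bbox ((319.0, 294.0), (106.0, 78.0), 90.0) edge in tool y,z mm [ -1.3 -26.6] centre z off -0.5
[322.6 235.5]
[322.6 323.4]
[322.3 393.3]
```

Emit:
jog_arm(
  increments=[
    [3,0.2,0,0],
    [5.4,0.2,-0.1,0],
    [5.4,0.2,-0.1,0],
    [5.4,0.2,-0.1,0],
    [5.4,0.2,-0.1,0],
  ],
)

```text
time_s: 6.88
tool_pos: [0.614, 0.0893, 0.06]
orientation: [0.493, 0.507, -0.492, 0.508]
wrist_force: [0.2, 0.3, -1.2]
finger_gap: 0.0117
```

```bash
python3 -c "
from h import *
a=.031
go([.6125,.088,.034],[np.cos(a),np.sin(a)]);go([.6125,.088,.034])
"
```

```text
t 6.88 pos [0.614  0.0893 0.06  ] gap 0.0117 F [ 0.2  0.3 -1.2] q7 -0.58
-> shift [ 2.6  -0.16  0.13] roll -0.0
t 6.88 pos [0.614  0.0893 0.06  ] gap 0.0117 F [ 0.2  0.3 -1.2] q7 -0.58
-> shift [ 2.6  -0.16  0.13] roll 0
```

```bash
python3 -c "
from h import *
P=[]
for i in range(4):
    d=snap('wrist','w4'); s,_=tool(); P.append(s['tool_pos']); print(s['tool_pos'].round(4), (-d['world_to_cam'][:3,:3].T@d['world_to_cam'][:3,3]).round(4))
cv2.imwrite('pics/w4c.png',cv2.resize(d['img'][150:400,200:450],(750,600),interpolation=2)[:,:,::-1])
"
```

```text
[0.6139 0.0893 0.0598] [0.6109 0.1629 0.2227]
[0.6138 0.0892 0.0596] [0.6108 0.1629 0.2226]
[0.6137 0.0892 0.0594] [0.6107 0.1629 0.2224]
[0.6136 0.0892 0.0593] [0.6107 0.1628 0.2222]
```

View pics/w4c.png

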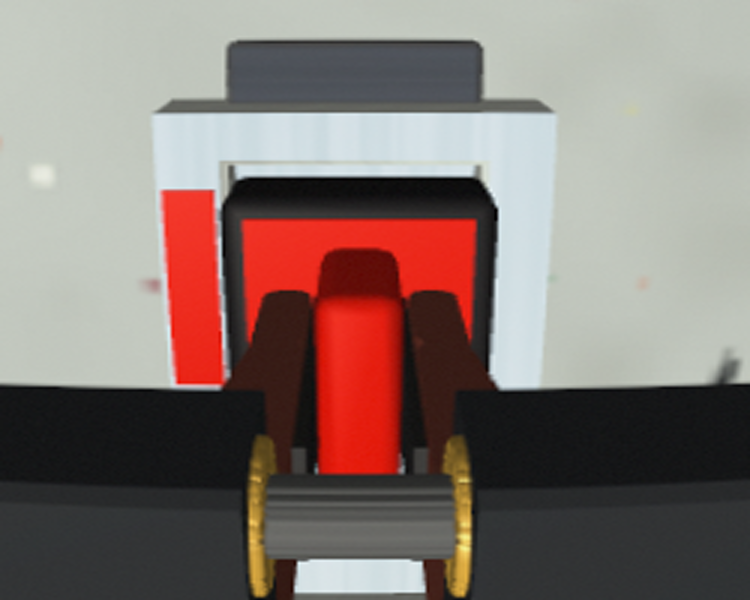

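```bash
python3 -c "
from h import *
d=last('wrist'); s,Rm=tool()
print(onz(d,318,150+163/2.4,.022), onz(d,320,150+219/2.4,.0593-.0257+.022), s['tool_pos'])
"
```

```text
[0.61120769 0.11818916 0.022     ] [0.61237356 0.11456993 0.0556    ] [0.61360092 0.0891924  0.05925236]
```

Emit:
jog_arm(
  increments=[
    [0,-0.12,0.1,0],
    [0,-0.12,0.1,0],
    [0.7,-0.12,0.1,0],
    [1.4,-0.12,0.1,0],
    [1.4,-0.12,0.1,0],
  ],
)

```text
time_s: 7.7
tool_pos: [0.6116, 0.0878, 0.0436]
orientation: [0.492, 0.508, -0.493, 0.507]
wrist_force: [-0.7, -1.3, -1.3]
finger_gap: 0.0121
```

Emit:
jog_arm(
  increments=[
    [0.6,0,0,0],
    [1,0,0,0],
    [1.1,0,0,0],
    [1.1,0,0,0],
    [1.1,0,0,0],
  ],
)

```text
time_s: 8.32
tool_pos: [0.612, 0.0879, 0.0338]
orientation: [0.492, 0.508, -0.492, 0.508]
wrist_force: [-0.7, -2.2, 2.8]
finger_gap: 0.012
```

Emit:
jog_arm(
  increments=[
    [0,0,0,0],
    [0,0,0,0],
    [0,0,0,0],
    [-3,0,0,0],
    [-8,0,0,0],
  ],
  hand=0.3,
)

```text
time_s: 8.95
tool_pos: [0.6109, 0.0881, 0.1129]
orientation: [0.491, 0.509, -0.493, 0.507]
wrist_force: [1.3, 0.1, 0.6]
finger_gap: 0.0583
```

Emit:
jog_arm(
  increments=[
    [-4,-3,3,0],
    [-8,-6,7,0],
    [-12,-10,11,0],
    [-13,-10,11,0],
    [-13,-10,11,0],
  ],
)

```text
time_s: 9.57
tool_pos: [0.5163, -0.0249, 0.2447]
orientation: [0.493, 0.507, -0.492, 0.508]
wrist_force: [-0.1, -0.1, 0.6]
finger_gap: 0.0615
```

```bash
python3 -c "
from h import *
d=snap('wrist','w5');im=d['img']; k=mask(im,'red'); s,_=tool()
for c in('red','yellow','blue'):
  for b in blobs(mask(im,c),amin=300)[:3]: print(c,b[0],b[1],onz(d,*b[0],.022).round(4),[np.round(x,1) for x in b[2][1:]])
a=.345; go([.442,-.127,.09],[np.cos(a),np.sin(a)])
"
```

```text
red [415.8 102.7] 1714 [0.613  0.0897 0.022 ] [array([35.1, 49.6]), np.float64(1.5)]
red [386.  103.1] 423 [0.5812 0.0867 0.022 ] [array([46.,  9.]), np.float64(90.0)]
yellow [261.8 293.1] 613 [ 0.453  -0.1267  0.022 ] [array([48.6, 22. ]), np.float64(84.6)]
yellow [384.7 173.4] 411 [0.5832 0.0128 0.022 ] [array([ 8.9, 45.3]), np.float64(1.8)]
blue [244.5  79.3] 1623 [0.4346 0.1082 0.022 ] [array([34.3, 49.1]), np.float64(12.9)]
blue [151.4 135.2] 1028 [0.3293 0.0521 0.022 ] [array([19.2, 90.4]), np.float64(29.7)]
blue [382.1 241.1] 369 [ 0.5853 -0.061   0.022 ] [array([ 8.4, 43.4]), np.float64(2.7)]
t 9.62 pos [ 0.5161 -0.0241  0.2436] gap 0.0614 F [0.2 0.5 0.2] q7 -0.23
-> shift [15.35 -7.75 10.05] roll -0.314
```

View pics/w5.png

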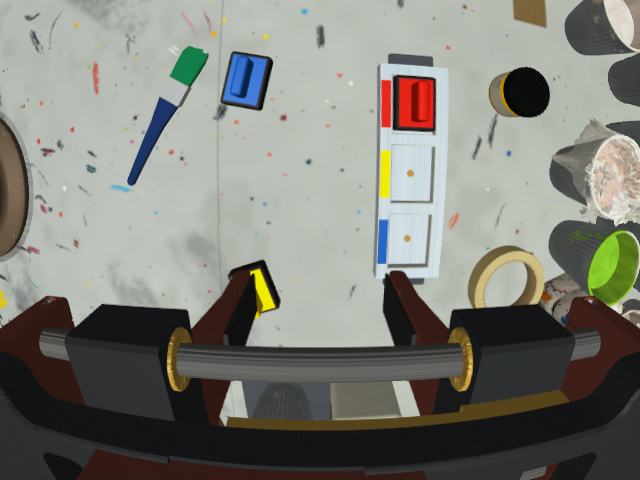

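Red is seated square in its pocket (415,103). Yellow next.

Emit:
jog_arm(
  increments=[
    [2,-3,4,-0.12],
    [5,-6,8,-0.24],
    [9,-7.75,10.05,-0.314],
    [13,-7.75,10.05,-0.314],
    [15.3,-7.75,10.05,-0.314],
  ],
)

```text
time_s: 10.25
tool_pos: [0.4403, -0.126, 0.0875]
orientation: [0.406, 0.58, -0.406, 0.577]
wrist_force: [0.3, 0.1, 0.4]
finger_gap: 0.0614
```

Emit:
jog_arm(
  increments=[
    [0,0,0,0],
    [0,0,0,0],
    [0,0,0,0],
  ],
)

```text
time_s: 10.62
tool_pos: [0.4421, -0.1274, 0.0914]
orientation: [0.407, 0.578, -0.406, 0.579]
wrist_force: [0.7, -0.1, 0.1]
finger_gap: 0.0612
```

```bash
cat >> h.py <<'E'
def hoverchk(c,half=26.1):
    d=snap('wrist'); s,Rm=tool(); m=mask(d['img'],c); m[:150]=0; m[:,:230]=0; m[:,410:]=0
    b=blobs(m,amin=300)[0]; bx=cv2.boxPoints(b[2]); top=bx[bx[:,1].argsort()[:2]].mean(0)
    r=Rm.T@(onz(d,*top,.022)-s['tool_pos']); print('cart minus tool, tool y,z mm',(r[1]*1000+.9).round(1),(r[2]*1000+half).round(1),'rect',b[2])
E
python3 -c "
from h import *
a=.348; go([.442,-.127,.026],[np.cos(a),np.sin(a)]); hoverchk('yellow')
"
```

```text
t 10.62 pos [ 0.4421 -0.1274  0.0914] gap 0.0612 F [ 0.7 -0.1  0.1] q7 0.17
-> shift [ 6.54 -0.   -0.05] roll -0.002
cart minus tool, tool y,z mm 2.0 -0.1 rect ((321.4999694824219, 253.0), (81.99998474121094, 56.99999237060547), 90.0)
```

Aligned to within 2 mm; grasp.

Emit:
jog_arm(
  increments=[
    [3,0.1,0,0],
    [5,0.1,0,0],
    [6.5,0.1,0,0],
    [6.5,0.1,0,0],
    [6.5,0.1,0,0],
  ],
)

```text
time_s: 11.3
tool_pos: [0.4427, -0.1274, 0.0263]
orientation: [0.407, 0.578, -0.407, 0.579]
wrist_force: [0.4, 0.7, -0.4]
finger_gap: 0.0613
```

Emit:
jog_arm(
  increments=[
    [0,0,0,0],
    [0,0,0,0],
    [0,0,0,0],
    [0,0,0,0],
    [0,0,0,0],
  ],
  hand=1,
)

```text
time_s: 11.92
tool_pos: [0.4422, -0.1274, 0.0257]
orientation: [0.407, 0.578, -0.407, 0.578]
wrist_force: [1.8, 0.6, 0.2]
finger_gap: 0.0153
```

Emit:
jog_arm(
  increments=[
    [0,0,0,0],
    [-3,0,0,0],
    [-6,0,0,0],
    [-9,0,0,0],
    [-9,0,0,0],
  ],
)

```text
time_s: 12.55
tool_pos: [0.4432, -0.1278, 0.1171]
orientation: [0.407, 0.577, -0.407, 0.579]
wrist_force: [0.3, -0.0, -1.2]
finger_gap: 0.012
```

```bash
python3 -c "
from h import *
a=.031
go([.615,.0138,.11],[np.cos(a),np.sin(a)])
held('yellow',.0915)"
```

```text
t 12.55 pos [ 0.4432 -0.1278  0.1171] gap 0.012 F [ 0.3 -0.  -1.2] q7 0.2
-> shift [ 0.74 20.95 -7.52] roll 0.314
bbox ((319.0, 294.0), (106.0, 78.0), 90.0) edge in tool y,z mm [  0.3 -25.5] centre z off 0.6
```

Emit:
jog_arm(
  increments=[
    [0.5,4.7,-1.7,0.08],
    [0.7,9.5,-3.4,0.16],
    [0.7,14.2,-5.1,0.24],
    [0.7,18.5,-6.8,0.314],
    [0.7,20.9,-7.5,0.314],
  ],
)

```text
time_s: 13.22
tool_pos: [0.6139, 0.0166, 0.1064]
orientation: [0.491, 0.509, -0.492, 0.507]
wrist_force: [0.6, 0.1, -1.4]
finger_gap: 0.0118
```

Emit:
jog_arm(
  increments=[
    [1,0,0,0],
    [3,0,0,0],
    [4.7,0,0,0],
    [4.7,0,0,0],
    [4.7,0,0,0],
  ],
)

```text
time_s: 13.85
tool_pos: [0.6135, 0.0135, 0.0618]
orientation: [0.492, 0.508, -0.492, 0.508]
wrist_force: [-0.3, 0.3, -1.5]
finger_gap: 0.0118
```

```bash
python3 -c "
from h import *
a=.031
for i in range(6): d=snap('wrist','w6')
go([.6143,.0138,.034],[np.cos(a),np.sin(a)])
cv2.imwrite('pics/w6c.png',cv2.resize(d['img'][150:400,200:450],(750,600),interpolation=2)[:,:,::-1])"
```

```text
t 14.15 pos [0.6138 0.0138 0.0622] gap 0.0118 F [ 0.2 -1.3 -1.3] q7 -0.43
-> shift [2.82 0.04 0.01] roll -0.0
```

View pics/w6c.png

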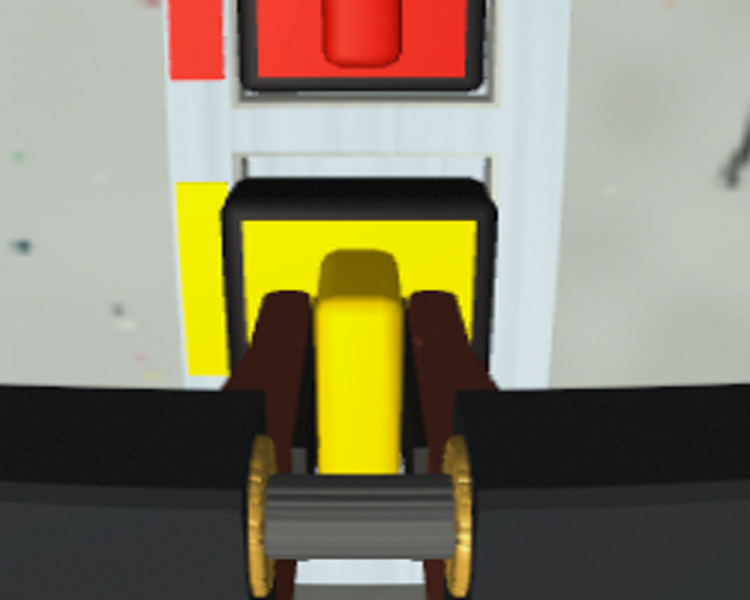

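Yellow held over its pocket: pocket edges at crop columns 235–495, cartridge at 225–495, so I nudge +0.8 mm and lower.

Emit:
jog_arm(
  increments=[
    [0,0.08,-0.03,0],
    [0.8,0.08,-0.03,0],
    [1.6,0.08,-0.03,0],
    [2.2,0.08,-0.03,0],
    [2.6,0.08,-0.03,0],
  ],
)

```text
time_s: 14.78
tool_pos: [0.614, 0.0141, 0.0349]
orientation: [0.492, 0.508, -0.492, 0.508]
wrist_force: [0.8, -0.9, -1.6]
finger_gap: 0.0122
```

Emit:
jog_arm(
  increments=[
    [0.2,0,0,0],
    [0.2,0,0,0],
    [0.2,0,0,0],
  ],
)

```text
time_s: 15.15
tool_pos: [0.6143, 0.0142, 0.0338]
orientation: [0.492, 0.508, -0.492, 0.508]
wrist_force: [-0.7, -1.0, -0.8]
finger_gap: 0.0119
```

Emit:
jog_arm(
  increments=[
    [0,0,0,0],
    [0,0,0,0],
    [0,0,0,0],
    [-3,0,0,0],
    [-8,0,0,0],
  ],
  hand=0.3,
)

```text
time_s: 15.78
tool_pos: [0.613, 0.0141, 0.1129]
orientation: [0.491, 0.509, -0.493, 0.507]
wrist_force: [1.1, 0.4, 1.0]
finger_gap: 0.0583
```

Emit:
jog_arm(
  increments=[
    [-3,-4,-2,0.05],
    [-4,-9,-5,0.1],
    [-4,-13,-7.5,0.2],
    [-2,-17.7,-9.96,0.228],
    [0,-17.7,-9.96,0.228],
  ],
)

```text
time_s: 16.4
tool_pos: [0.4315, 0.1096, 0.1139]
orientation: [-0.546, -0.449, 0.546, -0.45]
wrist_force: [1.7, -0.6, 0.5]
finger_gap: 0.0615
```

Emit:
jog_arm(
  increments=[
    [0,0,0,0],
    [0,0,0,0],
    [0,0,0,0],
    [0,0,0,0],
  ],
)

```text
time_s: 16.9
tool_pos: [0.4348, 0.1082, 0.114]
orientation: [0.547, 0.448, -0.547, 0.448]
wrist_force: [-0.2, -0.0, -0.0]
finger_gap: 0.0617
```

```bash
python3 -c "
from h import *
a=-.197
go([.434,.108,.09],[np.cos(a),np.sin(a)])
hoverchk('blue'); d=last('wrist'); cv2.imwrite('pics/w7.png',d['img'][:,:,::-1])"
```

```text
t 16.9 pos [0.4348 0.1082 0.114 ] gap 0.0617 F [-0.2 -0.  -0. ] q7 -0.82
-> shift [ 2.4  -0.07  0.03] roll -0.001
cart minus tool, tool y,z mm 0.9 1.6 rect ((321.0, 244.0), (74.0, 52.0), 90.0)
```

View pics/w7.png

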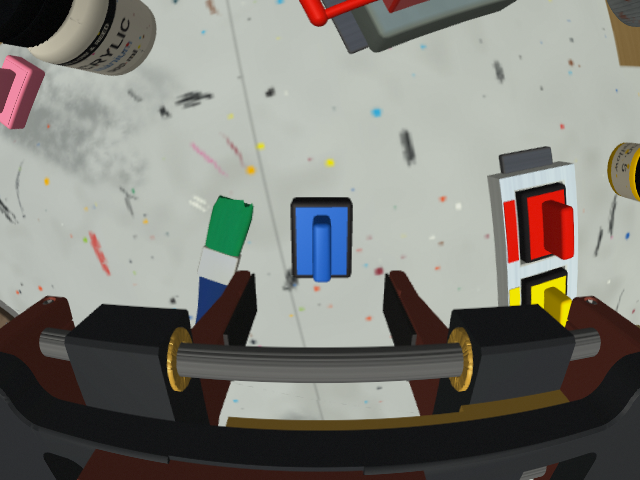

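Blue fin at (321,245) is centred between the fingers; red and yellow sit in the dock at right.

Emit:
jog_arm(
  increments=[
    [3,0,0.1,0],
    [6,0,0.1,0],
    [8.75,0,0.1,0],
    [8.75,0,0.1,0],
    [8.75,0,0.1,0],
  ],
)

```text
time_s: 17.58
tool_pos: [0.4345, 0.1076, 0.0269]
orientation: [0.547, 0.448, -0.546, 0.448]
wrist_force: [-0.1, 0.1, 0.2]
finger_gap: 0.062
```

Emit:
jog_arm(
  increments=[
    [0,0,0,0],
    [0,0,0,0],
    [0,0,0,0],
    [0,0,0,0],
    [0,0,0,0],
  ],
  hand=1,
)

```text
time_s: 18.2
tool_pos: [0.4341, 0.1073, 0.0262]
orientation: [0.547, 0.448, -0.547, 0.448]
wrist_force: [0.7, -0.4, 0.7]
finger_gap: 0.0149
```

Emit:
jog_arm(
  increments=[
    [0,0,0,0],
    [-3,0,0,0],
    [-6,0,0,0],
    [-9,0,0,0],
    [-9,0,0,0],
  ],
)

```text
time_s: 18.82
tool_pos: [0.4351, 0.1075, 0.1176]
orientation: [0.548, 0.448, -0.546, 0.449]
wrist_force: [0.2, -0.1, -2.0]
finger_gap: 0.0117
```

```bash
python3 -c "
from h import *
a=.031
go([.6167,-.0603,.117],[np.cos(a),np.sin(a)])
held('blue',.0915)"
```

```text
t 18.82 pos [0.4351 0.1075 0.1176] gap 0.0117 F [ 0.2 -0.1 -2. ] q7 -0.82
-> shift [ 0.12 21.09 12.89] roll -0.228
bbox ((319.5, 294.0), (106.0, 77.0), 90.0) edge in tool y,z mm [ -0.3 -25.8] centre z off 0.3
```

Emit:
jog_arm(
  increments=[
    [0,4.7,2.9,-0.06],
    [0,9.4,5.8,-0.12],
    [0,14.1,8.7,-0.18],
    [0,18.8,11.5,-0.228],
    [0,21.1,12.9,-0.228],
  ],
)

```text
time_s: 19.5
tool_pos: [0.6163, -0.0637, 0.1134]
orientation: [0.492, 0.508, -0.494, 0.506]
wrist_force: [-0.5, 0.1, -1.6]
finger_gap: 0.0118
```

Emit:
jog_arm(
  increments=[
    [1,0,0,0],
    [3,0,0,0],
    [5.4,0,0,0],
    [5.4,0,0,0],
    [5.4,0,0,0],
  ],
)

```text
time_s: 20.12
tool_pos: [0.6154, -0.0596, 0.0621]
orientation: [0.492, 0.508, -0.492, 0.508]
wrist_force: [0.2, -0.3, -1.1]
finger_gap: 0.0117
```

```bash
python3 -c "
from h import *
a=.031
for i in range(6): d=snap('wrist','w8')
go([.6167,-.0601,.034],[np.cos(a),np.sin(a)])
g=cv2.cvtColor(d['img'],cv2.COLOR_RGB2GRAY)
print(g[217,265:375]); print(g[205:245,320])
held('blue',.0365)"
```

```text
t 20.43 pos [ 0.6161 -0.0606  0.0628] gap 0.012 F [ 0.1 -0.1 -1.3] q7 -0.31
-> shift [ 2.88  0.06 -0.05] roll -0.0
[217 217 218 218 216 215 214 215 215 214 214 214 195 178 177 144 101 137
 193 215 217 217 218 217 215 215 215 215 216 214 214 213 212 214 214 215
 217 217 216 216 217 217 219 219 219 217 218 217 216 217 217 216 214 213
 214 216 216 216 216 215 214 213 212 212 211 211 211 211 211 212 214 216
 216 216 215 213 210 216 218 218 219 216 212 211 213 215 215 217 216 216
 216 216 216 216 217 209 174 116 137 215 214 214 216 215 215 214 213 211
 210 211]
[216 216 216 216 216 215 216 204 198 208 216 216 216 216 216 216 216 137
  43  14  15   8  14   8  14  15  19  20  26  28  34  38  45  50  52  60
  98 101 102 101]
bbox ((319.5, 293.5), (107.0, 77.0), 90.0) edge in tool y,z mm [ -0.7 -25.9] centre z off 0.2
```

Emit:
jog_arm(
  increments=[
    [0,0.04,-0.08,0],
    [0.8,0.04,-0.08,0],
    [1.6,0.04,-0.08,0],
    [2.2,0.04,-0.08,0],
    [2.6,0.04,-0.08,0],
  ],
)

```text
time_s: 21.1
tool_pos: [0.6166, -0.0638, 0.0381]
orientation: [0.492, 0.506, -0.494, 0.509]
wrist_force: [-9.8, -12.2, 30.6]
finger_gap: 0.0119
```

Emit:
jog_arm(
  increments=[
    [0.3,0,0,0],
    [0.3,0,0,0],
    [0.3,0,0,0],
  ],
)

```text
time_s: 21.48
tool_pos: [0.6175, -0.0623, 0.0356]
orientation: [0.492, 0.506, -0.493, 0.509]
wrist_force: [-5.1, -5.9, 21.2]
finger_gap: 0.0121
```

Emit:
jog_arm(
  increments=[
    [0,0,0.1,0],
    [0,0,0.1,0],
    [0,0,0.1,0],
  ],
)

```text
time_s: 21.85
tool_pos: [0.6175, -0.0623, 0.0356]
orientation: [0.492, 0.506, -0.493, 0.509]
wrist_force: [-3.6, -4.3, 21.3]
finger_gap: 0.0115
```

```bash
python3 -c "
from h import *
go([.6167,-.0603,.034],[np.cos(.031),np.sin(.031)])
held('blue',.009)
d=last('wrist')
cv2.imwrite('pics/w9c.png',cv2.resize(d['img'][150:400,200:450],(750,600),interpolation=2)[:,:,::-1])"
```

```text
t 21.85 pos [ 0.6175 -0.0623  0.0356] gap 0.0115 F [-3.6 -4.3 21.3] q7 -0.33
-> shift [ 0.16 -0.08 -0.2 ] roll -0.001
bbox ((319.0, 296.5), (101.0, 80.0), 90.0) edge in tool y,z mm [ -1.  -22.9] centre z off 3.2
```

View pics/w9c.png

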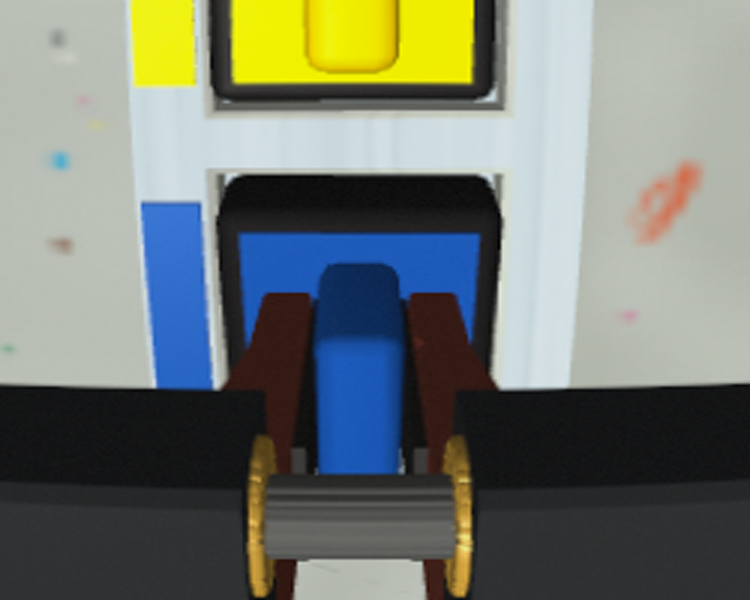

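The blue cartridge has shifted in the grip (its far edge moved about 3 mm) and seems to be in its pocket at the far side, so I release it and look.

Emit:
jog_arm(
  increments=[
    [0,0,0,0],
    [0,0,0,0],
    [0,0,0,0],
    [0,0,0,0],
    [-4,0,0,0],
  ],
  hand=0.3,
)

```text
time_s: 22.52
tool_pos: [0.6139, -0.0608, 0.0706]
orientation: [0.491, 0.509, -0.493, 0.506]
wrist_force: [-0.5, -0.6, 0.2]
finger_gap: 0.0582
```

Emit:
jog_arm(
  increments=[
    [-4,0,3,0],
    [-8,0,6,0],
    [-9,0,8,0],
    [-9,0,8,0],
  ],
)

```text
time_s: 23.02
tool_pos: [0.6188, -0.1428, 0.1637]
orientation: [0.493, 0.506, -0.493, 0.507]
wrist_force: [-0.3, 0.1, -1.4]
finger_gap: 0.0613
```

```bash
python3 -c "
from h import *
for i in range(3): d=snap('wrist','w10')
go([.6167,-.0603,.034],[np.cos(.031),np.sin(.031)])
im=d['img']
for c in('red','yellow','blue'):
  for b in blobs(mask(im,c),amin=300)[:4]: print(c,b[0],b[1],onz(d,*b[0],.030).round(4),[np.round(x,1) for x in b[2]])
print(proj(d,[.6164,-.0603,.03]))
x,y=proj(d,[.614,.014,.03]).astype(int)
cv2.imwrite('pics/w10c.png',cv2.resize(im[max(y-130,0):y+170,x-120:x+120],(640,600),interpolation=2)[:,:,::-1]); print(x,y)"
```

```text
t 23.18 pos [ 0.6181 -0.1391  0.1621] gap 0.0618 F [-0.2  0.9 -0.2] q7 -0.12
-> shift [12.82  0.13 -7.87] roll 0.001
yellow [320.8  36.8] 2903 [0.6133 0.0151 0.03  ] [array([320.5,  35. ]), array([64., 47.]), np.float64(90.0)]
yellow [283.5  42. ] 684 [0.5842 0.0103 0.03  ] [array([283.5,  42. ]), array([56., 11.]), np.float64(90.0)]
blue [322.1 128.5] 2996 [ 0.6167 -0.0596  0.03  ] [array([322.5, 128.5]), array([63., 47.]), np.float64(90.0)]
blue [42.8 38.3] 880 [0.3427 0.0436 0.03  ] [array([37.9, 45.7]), array([ 14.3, 101.5]), np.float64(26.8)]
blue [283.5 130.2] 727 [ 0.5864 -0.0617  0.03  ] [array([283.5, 130. ]), array([60., 11.]), np.float64(90.0)]
[321.738135   129.32464332]
321 38
```

View pics/w10c.png

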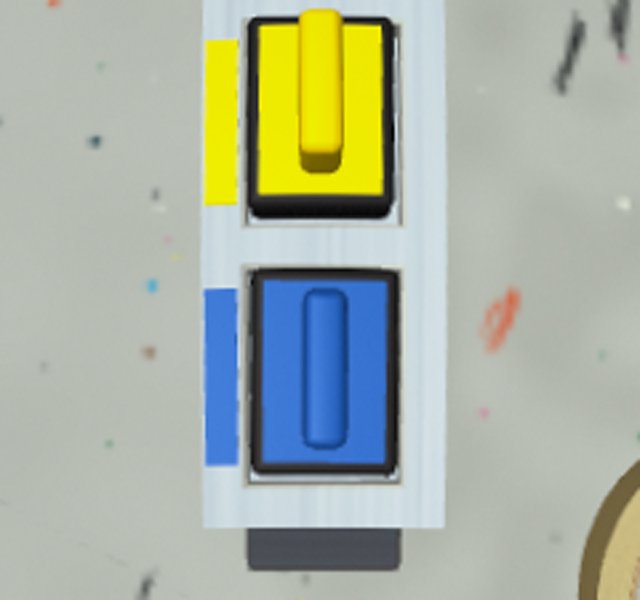

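Blue sits flat inside its pocket rim, with the same 63×47 px face as the seated yellow. Now I triangulate the wing, cup and guard parts from the first top and side pictures.

Run:
```python
from h import *
t,s=last('top'),last('side')
wt=blobs(mask(t['img'],'orange',150,100),(390,170,450,230),4); ws=blobs(mask(s['img'],'orange',150,90),(280,170,340,260),3)
print(wt,ws)
p,e=tri(t,wt[0][0],s,ws[0][0]); print('wing',p.round(4),e.round(4))
for b in ws[1:]:print('side2',b[0],b[1])
# cup mouth: bright-ish ellipse in top; guess circle fit
g=cv2.cvtColor(t['img'],cv2.COLOR_RGB2GRAY)[215:275,395:450]
c=cv2.HoughCircles(cv2.resize(g,None,fx=4,fy=4,interpolation=2),cv2.HOUGH_GRADIENT,1,100,param1=80,param2=20,minRadius=55,maxRadius=85)
for x,y,r in c[0][:2]: print('cup',x/4+395,y/4+215,r/4,onz(t,x/4+395,y/4+215,.12).round(4))
print('outlet ray at z .135', onz(t,436.5,182,.15).round(3))
rb=blobs(mask(s['img'],'red',150,90),(240,285,330,345),30); print(rb)
```

```text
[(array([425.9, 203.4]), 123, ((425.7691955566406, 203.3461151123047), (6.1017022132873535, 21.355958938598633), 33.6900634765625)), (array([441.5, 187.5]), 6, ((441.5, 187.5), (1.3416407108306885, 4.0249223709106445), 63.43495178222656))] [(array([313.5, 190. ]), 138, ((313.5, 190.5), (13.0, 11.0), 90.0)), (array([312.9, 209.7]), 44, ((313.0, 209.5), (5.0, 8.0), 90.0)), (array([294.9, 202.9]), 7, ((294.5, 202.5), (1.0, 5.0), 90.0))]
wing [ 0.5608 -0.2804  0.1974] 0.0009
side2 [312.9 209.7] 44
side2 [294.9 202.9] 7
cup 422.875 244.875 16.9 [ 0.4736 -0.2834  0.12  ]
outlet ray at z .135 [ 0.633 -0.323  0.15 ]
[(array([275.1, 308. ]), 1281, ((283.59381103515625, 305.5575256347656), (35.35600662231445, 69.03950500488281), 76.50426483154297))]
```

Emit:
jog_arm(
  increments=[
    [-5,0,1,0],
    [-10,-1,4,0],
    [-14,-3,9,0],
    [-16,-5,14.5,0],
    [-16,-6.5,20,0],
  ],
)

```text
time_s: 23.8
tool_pos: [0.5605, -0.3423, 0.3247]
orientation: [0.492, 0.508, -0.491, 0.509]
wrist_force: [1.9, 0.0, -0.4]
finger_gap: 0.0613
```

Emit:
jog_arm(
  increments=[
    [0,0,1.2,0],
    [0,0,1.2,0],
    [0,0,1.2,0],
  ],
)

```text
time_s: 24.18
tool_pos: [0.5613, -0.3516, 0.3227]
orientation: [0.492, 0.509, -0.491, 0.508]
wrist_force: [0.2, 0.4, -0.9]
finger_gap: 0.0615
```

Run:
```python
from h import *
t,s=last('top'),last('side')
print('outlet tri',tri(t,(441.5,187.5),s,(294.9,202.9)))
for i in range(2): d=snap('wrist','w11')
go([.561,-.28,.3])
for b in blobs(mask(d['img'],'orange',150,90),amin=20)[:6]: print(b[0],b[1],b[2],onz(d,*b[0],.215).round(4))
```

```text
outlet tri (array([ 0.62769175, -0.33908978,  0.13372165]), np.float64(0.00791397903410839))
t 24.27 pos [ 0.5612 -0.3521  0.3231] gap 0.0613 F [-0.1  0.8  0.7] q7 0.31
-> shift [ 2.31  0.23 -7.21] roll 0
[151. 141.] 5167 ((143.11936950683594, 141.17776489257812), (145.9222412109375, 56.18777847290039), 73.94001770019531) [ 0.4277 -0.2807  0.215 ]
[323.3 136.4] 1135 ((322.4636535644531, 136.04684448242188), (62.363746643066406, 19.701095581054688), 37.77568054199219) [ 0.5606 -0.2779  0.215 ]
[460.9 341.5] 245 ((463.01031494140625, 344.77740478515625), (36.16039276123047, 19.83824920654297), 51.009002685546875) [ 0.6898 -0.4455  0.215 ]
[176.7 344.4] 226 ((175.58673095703125, 348.67144775390625), (20.872182846069336, 42.75177764892578), 28.178592681884766) [ 0.4357 -0.4576  0.215 ]
[453.4 415.2] 164 ((453.563720703125, 415.677001953125), (13.699321746826172, 44.33462142944336), 70.20112609863281) [ 0.7025 -0.5359  0.215 ]
[460.2 379.4] 141 ((462.1341552734375, 378.7926940917969), (17.64763641357422, 23.582239151000977), 51.34019470214844) [ 0.6987 -0.4887  0.215 ]
```

View pics/w11.png

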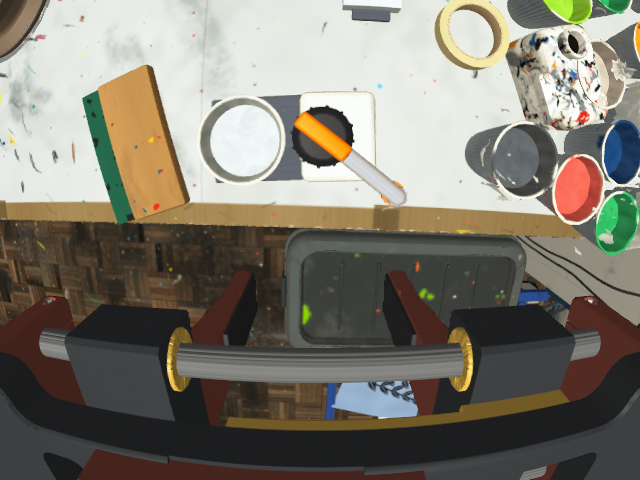

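Wing at (323,136), spout pointing to its outlet at (398,193), cup mouth centred at about (242,140), housing behind the cup.

Run:
```python
from h import *
d=last('wrist'); im=d['img']
c,sz,a=wrect(d,mask(im,'orange',150,90),.213,roi=(280,100,370,175)); print('wing',c,sz,'short az',a,'long az',a-np.pi/2)
g=cv2.cvtColor(im,cv2.COLOR_RGB2GRAY)
C=cv2.HoughCircles(g[80:200,185:300],cv2.HOUGH_GRADIENT,1,60,param1=80,param2=25,minRadius=35,maxRadius=52)[0]
for x,y,r in C[:2]:
    for z in(.115,.122): print('cup',x+185,y+80,r,onz(d,x+185,y+80,z).round(4), 'dia mm',(np.linalg.norm(onz(d,x+185-r,y+80,z)-onz(d,x+185+r,y+80,z))*1000).round(1))
print('outlet',onz(d,397,193,.137).round(4))
# black collar circle centre
C=cv2.HoughCircles(g[90:180,280:370],cv2.HOUGH_GRADIENT,1,60,param1=80,param2=18,minRadius=22,maxRadius=40)[0]
for x,y,r in C[:2]: print('collar',x+280,y+90,r,onz(d,x+280,y+90,.179).round(4))
```

```text
wing [ 560.  -277.7] [14.3 45.5] short az 0.939 long az -0.6317963267948966
cup 240.5 139.5 41.3 [ 0.4788 -0.2823  0.115 ] dia mm 85.6
cup 240.5 139.5 41.3 [ 0.4803 -0.2822  0.122 ] dia mm 84.0
outlet [ 0.634  -0.3283  0.137 ]
collar 321.5 135.5 30.5 [ 0.5594 -0.2772  0.179 ]
```

```bash
python3 -c "
from h import *
go([.560,-.278,.26],[np.cos(.939),np.sin(.939)])"
```

```text
t 24.27 pos [ 0.5612 -0.3521  0.3231] gap 0.0613 F [-0.1  0.8  0.7] q7 0.31
-> shift [ 6.31  0.14 -7.41] roll -0.905
```

Emit:
jog_arm(
  increments=[
    [0,0.1,-2,-0.18],
    [0,0.1,-4,-0.36],
    [1,0.14,-6,-0.54],
    [3,0.14,-7.4,-0.72],
    [5,0.14,-7.4,-0.905],
  ],
)

```text
time_s: 24.9
tool_pos: [0.5601, -0.2775, 0.2734]
orientation: [0.217, 0.673, -0.217, 0.673]
wrist_force: [0.2, -0.2, 0.4]
finger_gap: 0.0618
```

Emit:
jog_arm(
  increments=[
    [1.3,0,0,0],
    [1.3,0,0,0],
    [1.3,0,0,0],
    [1.3,0,0,0],
  ],
)

```text
time_s: 25.4
tool_pos: [0.5598, -0.2806, 0.261]
orientation: [0.221, 0.671, -0.221, 0.672]
wrist_force: [-0.4, -0.5, -1.0]
finger_gap: 0.0616
```

```bash
python3 -c "
from h import *
d=snap('wrist','w12')
go([.560,-.278,.187],[np.cos(.939),np.sin(.939)])
s,Rm=tool()
for b in blobs(mask(d['img'],'orange',150,90),(220,150,420,350),amin=50)[:3]: print(b[0],b[1],b[2],onz(d,*b[0],.213).round(4),(Rm.T@(onz(d,*b[0],.213)-s['tool_pos'])*1000).round(1))
"
```

```text
t 25.45 pos [ 0.5597 -0.2806  0.2608] gap 0.0618 F [-0.   0.2 -0.3] q7 1.02
-> shift [ 7.38  0.23 -0.13] roll -0.004
[323. 252.] 1882 ((323.0, 252.5), (81.0, 24.0), 90.0) [ 0.5564 -0.275   0.213 ] [47.8  2.6 -6. ]
```

```bash
python3 -c "
from h import *
d=last('wrist'); s,Rm=tool()
for z in(.21,.213,.216):
  for r in (212,293): print(z,r,(Rm.T@(onz(d,323,r,z)-s['tool_pos'])*1000).round(1))
g=d['img'][205:300:4,323]; print(g.tolist())
"
```

```text
0.21 212 [ 50.8   2.5 -29.7]
0.21 293 [50.9  2.6 22. ]
0.213 212 [ 47.8   2.5 -30.3]
0.213 293 [47.9  2.6 20.7]
0.216 212 [ 44.8   2.5 -30.9]
0.216 293 [44.9  2.6 19.3]
[[30, 29, 30], [40, 39, 38], [158, 71, 2], [161, 74, 0], [164, 74, 0], [251, 133, 0], [254, 161, 0], [254, 159, 0], [254, 160, 0], [254, 158, 0], [254, 156, 0], [254, 157, 0], [254, 155, 0], [254, 155, 0], [254, 154, 0], [254, 153, 0], [254, 152, 0], [254, 151, 0], [254, 149, 0], [254, 149, 0], [254, 147, 0], [254, 146, 0], [243, 130, 38], [209, 212, 220]]
```

Emit:
jog_arm(
  increments=[
    [0,0.25,-0.18,0],
    [2.5,0.25,-0.18,0],
    [5,0.25,-0.18,0],
    [7,0.25,-0.18,0],
    [7.2,0.25,-0.18,0],
  ],
)

```text
time_s: 26.08
tool_pos: [0.5587, -0.2772, 0.1868]
orientation: [0.221, 0.673, -0.221, 0.671]
wrist_force: [-0.3, -1.1, 0.6]
finger_gap: 0.0618
```

Emit:
jog_arm(
  increments=[
    [0.2,0,0,0],
    [0.2,0,0,0],
    [0.2,0,0,0],
  ],
)

```text
time_s: 26.45
tool_pos: [0.5597, -0.2776, 0.1868]
orientation: [0.221, 0.671, -0.221, 0.672]
wrist_force: [0.1, 0.5, 0.6]
finger_gap: 0.0618
```

Emit:
jog_arm(
  increments=[
    [0,0,0,0],
    [0,0,0,0],
    [0,0,0,0],
    [0,0,0,0],
    [0,0,0,0],
  ],
  hand=1,
)

```text
time_s: 27.08
tool_pos: [0.5594, -0.2775, 0.1861]
orientation: [0.221, 0.672, -0.221, 0.672]
wrist_force: [0.5, 1.5, -0.6]
finger_gap: 0.0148
```

Emit:
jog_arm(
  increments=[
    [0.02,0,0,0.17],
    [0.03,0,0,0.34],
    [0.05,0,0,0.5],
    [0.07,0,0,0.68],
    [0.08,0,0,0.85],
  ],
)

```text
time_s: 27.7
tool_pos: [0.5609, -0.2767, 0.1853]
orientation: [0.48, 0.519, -0.478, 0.521]
wrist_force: [5.8, 1.2, -4.8]
finger_gap: 0.0136
```

Emit:
jog_arm(
  increments=[
    [0.02,0,0,0.17],
    [0.03,0,0,0.34],
    [0.05,0,0,0.5],
    [0.07,0,0,0.68],
    [0.08,0,0,0.85],
  ],
)

```text
time_s: 28.32
tool_pos: [0.5625, -0.2773, 0.1845]
orientation: [0.653, 0.275, -0.649, 0.277]
wrist_force: [12.8, -1.9, -9.8]
finger_gap: 0.0137
```

Emit:
jog_arm(
  increments=[
    [0.02,0,0,0.17],
    [0.03,0,0,0.34],
    [0.05,0,0,0.5],
    [0.06,0,0,0.65],
    [0.06,0,0,0.65],
  ],
)

```text
time_s: 28.95
tool_pos: [0.5631, -0.2785, 0.1839]
orientation: [0.707, 0.054, -0.702, 0.056]
wrist_force: [14.9, -5.6, -10.8]
finger_gap: 0.0141
```

```bash
python3 -c "
from h import *
s,Rm=tool(); print('yaw',np.arctan2(Rm[1,1],Rm[0,1]),s['joint_pos'].round(2),s['ft_torque'].round(2))
go([.56,-.278,.187])"
```

```text
yaw -1.4155996135297002 [ 0.58  0.46 -0.27  1.63  0.14  1.06 -1.15] [-1.14 -2.83 -0.06]
t 28.95 pos [ 0.5631 -0.2785  0.1839] gap 0.0141 F [ 14.9  -5.6 -10.8] q7 -1.15
-> shift [-0.32 -0.09  0.29] roll 0
```

Emit:
jog_arm(
  increments=[
    [0,0,0,0],
    [0,0,0,0],
    [0,0,0,0],
    [-4,0,0,0],
    [-9,0,0,0],
  ],
  hand=0.3,
)

```text
time_s: 29.58
tool_pos: [0.5585, -0.2772, 0.274]
orientation: [-0.704, -0.056, 0.706, -0.055]
wrist_force: [0.4, -0.3, 0.6]
finger_gap: 0.0598
```

Emit:
jog_arm(
  increments=[
    [-4,1.5,0,-0.18],
    [-5,3,1,-0.36],
    [-5,5,2,-0.54],
    [-5,6.5,3,-0.72],
    [-5,7.2,4.2,-0.9],
  ],
)

```text
time_s: 30.2
tool_pos: [0.5285, -0.3561, 0.3237]
orientation: [-0.61, -0.358, 0.61, -0.358]
wrist_force: [-0.6, -0.3, -0.5]
finger_gap: 0.0616
```

Emit:
jog_arm(
  increments=[
    [0,0,0,-0.18],
    [0,0,0,-0.36],
    [0,0,0,-0.5],
    [0,0,0,-0.5],
    [0,0,0,-0.5],
  ],
)

```text
time_s: 30.82
tool_pos: [0.529, -0.3552, 0.324]
orientation: [-0.504, -0.496, 0.504, -0.496]
wrist_force: [0.1, 0.4, -0.2]
finger_gap: 0.0614
```

Run:
```python
from h import *
for i in range(3): d=snap('wrist','w13')
go([.52,-.355,.33],[1,0]); im=d['img']
for b in blobs(mask(im,'orange',150,90),amin=20)[:8]: print(b[0],b[1],b[2],onz(d,*b[0],.212).round(4))
x,y=proj(d,[.53,-.28,.13]).astype(int); print(x,y)
y=max(y,110)
cv2.imwrite('pics/w13c.png',cv2.resize(im[y-110:y+110,x-140:x+140],(764,600),interpolation=2)[:,:,::-1])
```

```text
t 30.98 pos [ 0.5292 -0.3551  0.324 ] gap 0.0616 F [-0.9 -0.2  0.5] q7 0.34
-> shift [-0.6  -0.92  0.  ] roll -0.015
[170.5 145.2] 5297 ((161.63946533203125, 146.0023651123047), (147.32447814941406, 58.936153411865234), 70.98922729492188) [ 0.4142 -0.2823  0.212 ]
[360.  131.3] 1155 ((359.966796875, 131.27316284179688), (19.113492965698242, 62.36017990112305), 81.67434692382812) [ 0.5591 -0.2779  0.212 ]
[461.5 354.1] 407 ((461.0939025878906, 359.2587585449219), (63.19228744506836, 22.87796974182129), 84.68545532226562) [ 0.6575 -0.4723  0.212 ]
[174.9 346.3] 227 ((174.6855010986328, 349.0636901855469), (14.506543159484863, 44.11971664428711), 15.124006271362305) [ 0.3939 -0.4596  0.212 ]
[398.6 421.9] 113 ((399.57305908203125, 422.09521484375), (9.578736305236816, 31.197410583496094), 86.18592071533203) [ 0.6044 -0.5521  0.212 ]
[503.8 405.7] 112 ((504.0675964355469, 406.9053955078125), (14.631509780883789, 26.13943862915039), 80.53767395019531) [ 0.7215 -0.5478  0.212 ]
[280.9 424.9] 91 ((278.0, 424.5), (9.0, 24.0), 90.0) [ 0.4864 -0.5516  0.212 ]
[182.5 383.3] 79 ((183.0, 383.5), (12.0, 15.0), 0.0) [ 0.3929 -0.5028  0.212 ]
320 134
```

View pics/w13c.png

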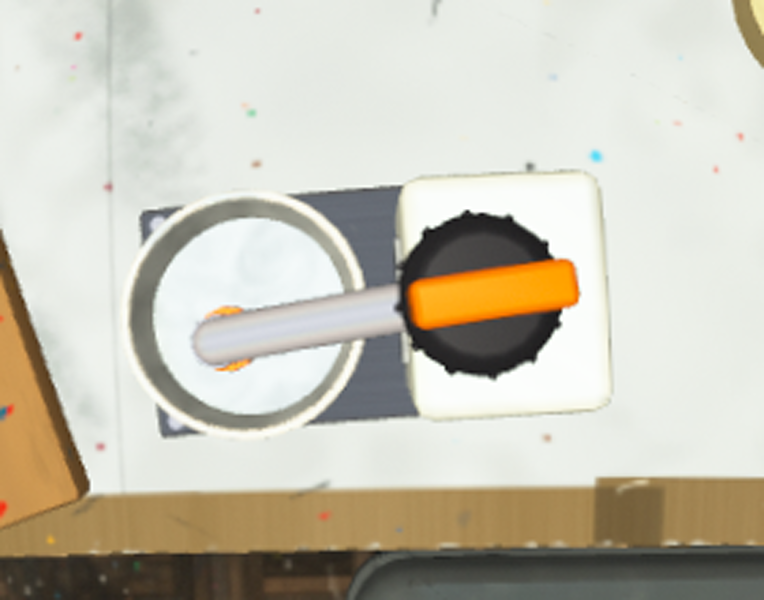

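Run:
```python
from h import *
d=last('wrist'); im=d['img']; sx=764/280; sy=600/220
def w(x,y,z): return onz(d,180+x/sx,24+y/sy,z)
# cup outer rim extremes
for z in(.118,.122):
    L,Rr,T,B=[w(*p,z) for p in((125,315),(363,315),(244,192),(244,437))]
    print('cup',(L+Rr)[0]/2,(T+B)[1]/2,'dia',np.linalg.norm(L-Rr)*1e3,np.linalg.norm(T-B)*1e3)
print('ring top/bottom mid',w(232,307,.132),w(232,371,.132))
g=mask(im,'orange',120,90); k=np.zeros_like(g); k[100:185,225:290]=1; ys,xs=np.nonzero(g*k); print('ring px',xs.min(),xs.max(),ys.min(),ys.max(),len(xs))
c=cv2.minEnclosingCircle(np.stack([xs,ys],1).astype(np.float32)); print(c,[onz(d,*c[0],z).round(4) for z in(.130,.134)])
print('wing',wrect(d,mask(im,'orange',150,90),.211,roi=(320,100,400,165)))
C=cv2.HoughCircles(cv2.cvtColor(im,cv2.COLOR_RGB2GRAY)[85:175,310:400],cv2.HOUGH_GRADIENT,1,60,param1=80,param2=18,minRadius=22,maxRadius=40)[0]
for x,y,r in C[:1]: print('collar',r,onz(d,x+310,y+85,.176).round(4))
```

```text
cup 0.4791192201874208 -0.28306480689825836 dia 87.53709987498627 90.11214857402906
cup 0.47966753665363354 -0.2830471237124777 dia 86.5874409066111 89.13455381506294
ring top/bottom mid [ 0.47753901 -0.28015175  0.132     ] [ 0.47679763 -0.30272859  0.132     ]
ring px 258 271 137 159 38
((263.0, 148.0), 11.70479965209961) [array([ 0.4749, -0.2911,  0.13  ]), array([ 0.4755, -0.291 ,  0.134 ])]
wing (array([ 559.3, -277.8]), array([14.2, 46.4]), np.float64(-1.423))
collar 30.4 [ 0.56   -0.2768  0.176 ]
```

Crop: outlet ring centre about (232,338) against cup mouth centre (244,315). That is about 8 mm short, so roughly 0.09 rad more clockwise.

Emit:
jog_arm(
  increments=[
    [0,1,-2,0.18],
    [0,2,-4,0.36],
    [0,3.2,-6,0.54],
    [0,3.2,-7.7,0.72],
    [2,3.2,-7.7,0.9],
  ],
)

```text
time_s: 31.6
tool_pos: [0.5637, -0.2767, 0.3055]
orientation: [0.671, 0.226, -0.669, 0.227]
wrist_force: [0.3, -0.3, -0.6]
finger_gap: 0.061
```

Emit:
jog_arm(
  increments=[
    [0,0,0,0.17],
    [1,0,0,0.34],
    [2,0,0,0.51],
    [3,0,0,0.51],
    [3,0,0,0.51],
  ],
)

```text
time_s: 32.22
tool_pos: [0.5619, -0.2783, 0.2731]
orientation: [-0.705, -0.053, 0.706, -0.053]
wrist_force: [-0.8, 0.3, 0.6]
finger_gap: 0.0615
```

```bash
python3 -c "
from h import *
for i in range(3): d=snap('wrist')
a=-1.423; go([.561,-.278,.184],[np.cos(a),np.sin(a)])
s,Rm=tool()
for b in blobs(mask(d['img'],'orange',150,90),(220,150,420,350),amin=50)[:1]: print(b[0],b[1],b[2],(Rm.T@(onz(d,*b[0],.211)-s['tool_pos'])*1000).round(1))
"
```

```text
t 32.38 pos [ 0.5624 -0.2787  0.2743] gap 0.0619 F [ 0.1  0.  -0.3] q7 -1.13
-> shift [ 9.03 -0.09  0.13] roll 0.001
[319.6 247. ] 1619 ((319.5, 247.0), (76.0, 21.0), 90.0) [63.3 -1.4 -2.4]
```

Emit:
jog_arm(
  increments=[
    [3,0,0,0],
    [6,0,0,0],
    [8.5,0,0,0],
    [9,0,0,0],
    [9,0,0,0],
  ],
)

```text
time_s: 33.0
tool_pos: [0.5626, -0.2788, 0.1847]
orientation: [0.705, 0.052, -0.705, 0.052]
wrist_force: [-0.4, 0.9, 0.1]
finger_gap: 0.0618
```

Emit:
jog_arm(
  increments=[
    [0,0,0,0],
    [0,0,0,0],
    [0,0,0,0],
    [0,0,0,0],
    [0,0,0,0],
  ],
  hand=1,
)

```text
time_s: 33.62
tool_pos: [0.5622, -0.2786, 0.184]
orientation: [0.705, 0.052, -0.705, 0.052]
wrist_force: [0.1, 0.0, 0.7]
finger_gap: 0.015
```

Emit:
jog_arm(
  increments=[
    [0,0,0,0.05],
    [0,0,0,0.09],
    [0,0,0,0.09],
    [0,0,0,0.09],
    [0,0,0,0.09],
  ],
)

```text
time_s: 34.25
tool_pos: [0.5622, -0.2789, 0.1839]
orientation: [0.707, 0.02, -0.707, 0.02]
wrist_force: [0.4, -1.1, -1.2]
finger_gap: 0.0136
```

Emit:
jog_arm(
  increments=[
    [0,0,0,0],
    [0,0,0,0],
    [0,0,0,0],
    [-4,0,0,0],
    [-9,0,0,0],
  ],
  hand=0.3,
)

```text
time_s: 34.88
tool_pos: [0.5615, -0.2783, 0.2739]
orientation: [-0.706, -0.021, 0.708, -0.02]
wrist_force: [0.9, -0.9, 0.4]
finger_gap: 0.0597
```

Emit:
jog_arm(
  increments=[
    [-4,1.5,0,-0.18],
    [-5,3,1,-0.36],
    [-5,5,2,-0.54],
    [-5,6.5,3,-0.72],
    [-5,7.2,4.2,-0.9],
  ],
)

```text
time_s: 35.5
tool_pos: [0.5238, -0.3538, 0.3237]
orientation: [-0.627, -0.327, 0.627, -0.327]
wrist_force: [0.2, 0.3, -0.4]
finger_gap: 0.0614
```

Emit:
jog_arm(
  increments=[
    [0,0,0,-0.18],
    [0,0,0,-0.36],
    [0,0,0,-0.59],
    [0,0,0,-0.59],
    [0,0,0,-0.59],
  ],
)

```text
time_s: 36.12
tool_pos: [0.5243, -0.3529, 0.3239]
orientation: [0.506, 0.494, -0.506, 0.494]
wrist_force: [-0.6, -0.1, -0.7]
finger_gap: 0.0613
```

Run:
```python
from h import *
for i in range(3): d=snap('wrist','w14')
go([.52,-.355,.33],[1,0]); im=d['img']
u0,v0=proj(d,[.477,-.283,.132]).astype(int)
g=mask(im,'orange',120,90); k=np.zeros_like(g); k[v0-30:v0+30,u0-25:u0+25]=1; ys,xs=np.nonzero(g*k); print(u0,v0,'ring px',xs.min(),xs.max(),ys.min(),ys.max(),len(xs))
c=cv2.minEnclosingCircle(np.stack([xs,ys],1).astype(np.float32)); print(c,onz(d,*c[0],.131).round(4))
u,v=proj(d,[.56,-.278,.211]).astype(int)
print('wing',wrect(d,mask(im,'orange',150,90),.211,roi=(u-40,v-30,u+40,v+30)))
cv2.imwrite('pics/w14c.png',cv2.resize(im[max(v0-75,0):v0+75,u0-60:u0+140],(800,600),interpolation=2)[:,:,::-1])
```

```text
t 36.27 pos [ 0.5244 -0.3528  0.324 ] gap 0.0613 F [-0.7 -0.3  0.2] q7 0.33
-> shift [-0.6  -0.43  0.23] roll -0.025
268 142 ring px 261 273 130 153 36
((266.5, 141.63043212890625), 11.641280174255371) [ 0.4745 -0.2824  0.131 ]
wing (array([ 559.1, -277.7]), array([14.2, 46.5]), np.float64(-1.518))
```

View pics/w14c.png

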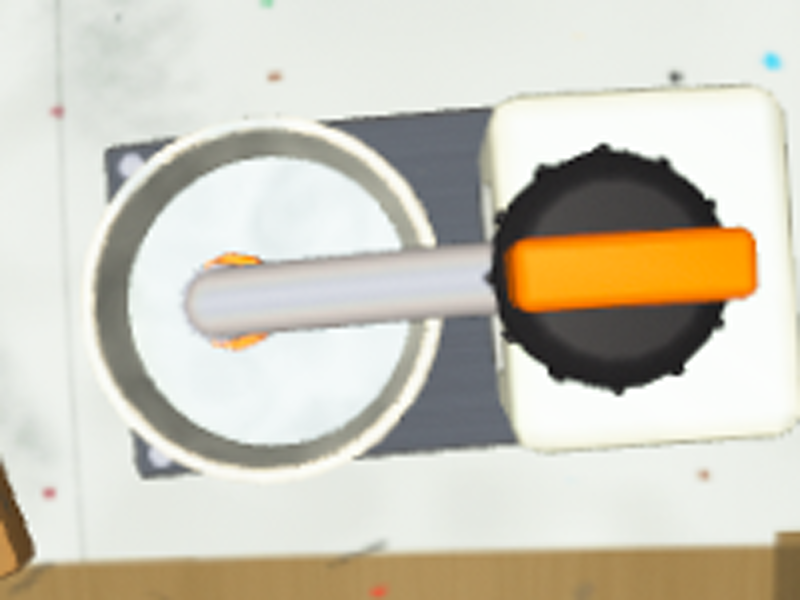

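Outlet ring centre (235,300) against cup centre (265,298) in the crop; in world terms they agree laterally within about 1 mm. The spout is set, so on to the guard.

Emit:
jog_arm(
  increments=[
    [-1,0,-6,-0.01],
    [-2,0,-12,-0.02],
    [-3,0,-18,-0.025],
    [-3,0,-24,-0.025],
    [-3,0,-30,-0.025],
  ],
)

```text
time_s: 36.9
tool_pos: [0.5314, -0.051, 0.3544]
orientation: [0.5, 0.5, -0.5, 0.5]
wrist_force: [-0.2, 0.1, 0.1]
finger_gap: 0.0618
```

Emit:
jog_arm(
  increments=[
    [0,0,-6,0],
    [0,-1,-12,0],
    [0,-2,-18,0],
    [0,-2,-24,0],
    [0,-2,-25,0],
  ],
)

```text
time_s: 37.52
tool_pos: [0.5098, 0.2019, 0.3543]
orientation: [0.499, 0.502, -0.498, 0.501]
wrist_force: [0.2, -0.3, 0.2]
finger_gap: 0.0616
```

Run:
```python
from h import *
for i in range(3): d=snap('wrist','w15')
go([.50,.2,.35],[1,0]); im=d['img']
m=mask(im,'red',120,80)
for b in blobs(m,amin=150)[:4]: print(b[0],b[1],b[2],onz(d,*b[0],.08).round(3))
for c in('red','yellow','blue'):
  for b in blobs(mask(im,c),amin=300)[:5]: print(c,b[0],b[1],onz(d,*b[0],.030).round(4))
np.save('m.npy',m)
```

```text
t 37.67 pos [0.5114 0.1966 0.3538] gap 0.0611 F [ 0.4 -0.2  0.1] q7 -0.64
-> shift [ 0.38 -1.14 -0.34] roll 0.001
[341.4 116.2] 6970 ((329.3955383300781, 118.74208068847656), (69.43399047851562, 131.82955932617188), 77.63751220703125) [0.535 0.296 0.08 ]
[535.6 134.2] 3280 ((535.235595703125, 134.0987091064453), (68.2364273071289, 62.72962951660156), 61.38954162597656) [0.791 0.291 0.08 ]
[590.5 281.5] 803 ((589.1925659179688, 284.61883544921875), (37.11965560913086, 42.28019714355469), 84.80557250976562) [0.934 0.08  0.08 ]
[389.2 265.8] 593 ((391.0, 270.0), (34.0, 26.0), 90.0) [0.598 0.113 0.08 ]
red [341.5 116.2] 6937 [0.5378 0.2987 0.03  ]
red [535.6 134.1] 3285 [0.8234 0.293  0.03  ]
red [590.2 281.6] 782 [0.9822 0.0575 0.03  ]
red [389.3 266. ] 603 [0.6083 0.0949 0.03  ]
yellow [381.8 320.5] 316 [0.603  0.0081 0.03  ]
blue [198.8 283.5] 454 [0.3326 0.0654 0.03  ]
```

Run:
```python
from h import *
m=np.load('m.npy'); print(cv2.boundingRect(m[60:190,250:410]))
for v in range(70,170,3): print(v,''.join('#' if m[v,u] else '.' for u in range(250,410,2)))
im=last('wrist')['img']; print(im[118,250:300:3].tolist())
```

```text
(10, 12, 141, 93)
70 ................................................................................
73 ................................................................#####...........
76 .........................................................############...........
79 ..................................................###################...........
82 ...........................................###########################..........
85 ....................................##################################..........
88 ..............................########################################..........
91 .........................##############################################.........
94 .........................##############################################.........
97 .....................##################################################.........
100 ...............##########.##############################################........
103 ..........#########.......##############################################........
106 .....########..............#########################################
[... 1368 characters left out ...]
....
157 ...........#####.###########.....#..............................................
160 ............########............................................................
163 ............####................................................................
166 ................................................................................
169 ................................................................................
[[204, 210, 202], [203, 210, 201], [201, 207, 198], [198, 203, 194], [195, 97, 89], [248, 67, 53], [205, 23, 8], [185, 183, 175], [199, 204, 196], [201, 206, 198], [201, 206, 198], [201, 207, 199], [202, 208, 198], [89, 92, 97], [82, 86, 94], [82, 86, 94], [91, 99, 95]]
```

Run:
```python
from h import *
d=last('wrist'); m=np.load('m.npy')
# bar midline: left-most run of each row between 110 and 155
L=[]
for v in range(112,154):
    u=np.nonzero(m[v,255:300])[0]; u0=u[0]; k=u0
    while m[v,255+k]: k+=1
    L.append((255+(u0+k-1)/2,v))
L=np.array(L); p=np.polyfit(L[:,1],L[:,0],1)
# end rows along the midline
vs=np.arange(95,175); on=[v for v in vs if m[v,int(round(np.polyval(p,v)))]]; print('rows',on[0],on[-1])
A=(np.polyval(p,on[0]-.5),on[0]-.5);B=(np.polyval(p,on[-1]+.5),on[-1]+.5)
for z in(.08,.085,.09,.095,.1,.105):
    a,b=onz(d,*A,z),onz(d,*B,z); print(z,'mid',((a+b)/2).round(4),'len',np.linalg.norm(a-b).round(4),'az',np.arctan2(*(a-b)[[1,0]]).round(3))
t,s=last('top'),last('side')
ms=mask(s['img'],'red',120,80)
for v in range(286,345,2): print(v,''.join('#' if ms[v,u] else '.' for u in range(245,330)))
mt=mask(t['img'],'red',120,80)
for v in range(200,268,2): print(v,''.join('#' if mt[v,u] else '.' for u in range(180,235)))
```

```text
rows 104 164
0.08 mid [0.4518 0.2755 0.08  ] len 0.0749 az 1.814
0.085 mid [0.4525 0.2754 0.085 ] len 0.074 az 1.814
0.09 mid [0.4532 0.2754 0.09  ] len 0.0732 az 1.814
0.095 mid [0.4538 0.2753 0.095 ] len 0.0723 az 1.814
0.1 mid [0.4545 0.2753 0.1   ] len 0.0714 az 1.814
0.105 mid [0.4552 0.2753 0.105 ] len 0.0706 az 1.814
286 .....................................................................................
288 ...................................####..............................................
290 ..................................####...............................................
292 ..................................###................................................
294 ................................####################.................................
296 ........############################################.................................
298 .......##############################################................................
300 .......###############################################.......############............
302 .......###########################################
[... 3265 characters left out ...]
##################.....###..............
246 ............#############..............##..............
248 .............####......................###.............
250 ..............##.......................###.............
252 ..............###.......................##.............
254 ...............##.......................###............
256 ...............###...............###########...........
258 ................##.......###############...............
260 ................################.......................
262 ................#########..............................
264 .......................................................
266 .......................................................
```

Run:
```python
from h import *
d,t,s=last('wrist'),last('top'),last('side')
for a in((270.3,134),): print('wrist-side',tri(d,a,s,(318.5,307.5)))
print('top-side',tri(t,(209.5,259.5),s,(318.5,307.5)))
print('wrist-top',tri(d,(270.3,134),t,(209.5,259.5)))
# toggle: look for steel/green mark; hinge estimate
p,_=tri(d,(270.3,134),s,(318.5,307.5)); ax=np.array([np.cos(.243),np.sin(.243),0]); h=p+.146*ax+[0,0,-.03]; pv=h-.052*ax
print('hinge',h.round(4),'pivot',pv.round(4))
for n,q in(('hinge',h),('pivot',pv),('bar',p)): print(n,'wrist',proj(d,q).round(1),'side',proj(s,q).round(1),'top',proj(t,q).round(1))
```

```text
wrist-side (array([0.45178101, 0.27516232, 0.08288861]), np.float64(0.0014273285636669554))
top-side (array([0.45157889, 0.27301583, 0.08199276]), np.float64(0.0003446583978834759))
wrist-top (array([0.45221774, 0.27474092, 0.0775479 ]), np.float64(0.001517554353495467))
hinge [0.5935 0.3103 0.0529] pivot [0.543  0.2978 0.0529]
hinge wrist [387.4 107.4] side [252.  321.4] top [200.5 211.4]
pivot wrist [346.8 116. ] side [275.7 320.8] top [204.3 229. ]
bar wrist [269.7 134.1] side [318.2 307.5] top [208.6 259.4]
```

```bash
python3 -c "
from h import *
go([.452,.2745,.13],[np.cos(.243),np.sin(.243)])"
```

```text
t 37.67 pos [0.5114 0.1966 0.3538] gap 0.0611 F [ 0.4 -0.2  0.1] q7 -0.64
-> shift [22.37 -5.93 -7.81] roll -0.242
```

Emit:
jog_arm(
  increments=[
    [2,-3,-4,-0.12],
    [5,-5.9,-7.8,-0.242],
    [10,-5.9,-7.8,-0.242],
    [16,-5.9,-7.8,-0.242],
    [21,-5.9,-7.8,-0.242],
  ],
  hand=0.6,
)

```text
time_s: 38.3
tool_pos: [0.4532, 0.272, 0.142]
orientation: [0.436, 0.556, -0.437, 0.556]
wrist_force: [1.2, -0.3, -0.3]
finger_gap: 0.0353
```

Emit:
jog_arm(
  increments=[
    [1.3,0,0,0],
    [1.3,0,0,0],
    [1.3,0,0,0],
    [1.3,0,0,0],
  ],
)

```text
time_s: 38.8
tool_pos: [0.4532, 0.2754, 0.1326]
orientation: [0.437, 0.556, -0.435, 0.557]
wrist_force: [0.6, -0.3, 0.0]
finger_gap: 0.0352
```

Run:
```python
from h import *
for i in range(3): d=snap('wrist','w16')
go([.452,.2745,.067],[np.cos(.243),np.sin(.243)]); s,Rm=tool()
m=mask(d['img'],'red',120,80)
for v in range(130,345,8): print(v,''.join('#' if m[v,u] else '.' for u in range(210,440,3)))
r=[]
for v in range(180,330):
    u=np.nonzero(m[v,290:350])[0]
    if 5<len(u)<35: r.append((290+u.mean(),v))
r=np.array(r)
for q in r[::15]: print(q,(Rm.T@(onz(d,*q,.082)-s['tool_pos'])*1000).round(1))
```

```text
t 38.95 pos [0.4526 0.2751 0.1318] gap 0.035 F [0.1 0.6 0.3] q7 -0.76
-> shift [ 6.48 -0.09  0.05] roll -0.0
130 .............................................................................
138 .............................................................................
146 .............................................................................
154 .............................................................................
162 .............................................................................
170 .............................................................................
178 .............................................................................
186 .............................................................................
194 ............................................................#################
202 ...................................##########################################
210 ..................................###########################################
218 ..................................######...................##################
226 ...
[... 746 characters left out ...]
.......................######....................#################
306 ...................................##############............################
314 ...................................####......................................
322 .............................................................................
330 .............................................................................
338 .............................................................................
[320. 199.] [ 49.8  -0.  -37.7]
[319.5 223. ] [ 49.8  -0.3 -23.3]
[319.5 238. ] [ 49.8  -0.3 -14.2]
[319.5 253. ] [49.8 -0.4 -4.8]
[319.5 268. ] [49.8 -0.4  4.8]
[319.5 283. ] [49.8 -0.4 14.7]
[319.5 298. ] [49.8 -0.4 25. ]
```

The bar lies at column 319.5, exactly between the fingers and square to them. I descend, pinch and swing.

Emit:
jog_arm(
  increments=[
    [2.5,0,0,0],
    [5,0,0,0],
    [6.4,0,0,0],
    [6.4,0,0,0],
    [6.4,0,0,0],
  ],
)

```text
time_s: 39.58
tool_pos: [0.4526, 0.2754, 0.0677]
orientation: [0.436, 0.557, -0.435, 0.557]
wrist_force: [0.1, -1.1, -0.2]
finger_gap: 0.0351
```

Emit:
jog_arm(
  increments=[
    [0,0,0,0],
    [0,0,0,0],
    [0,0,0,0],
    [0,0,0,0],
    [0,0,0,0],
  ],
  hand=1,
)

```text
time_s: 40.2
tool_pos: [0.4531, 0.2752, 0.0673]
orientation: [0.436, 0.557, -0.435, 0.557]
wrist_force: [4.0, 1.2, 0.0]
finger_gap: 0.0093
```

Emit:
jog_arm(
  increments=[
    [-1.4,0.4,0,0],
    [-2.8,0.9,0,0],
    [-4.1,1.6,0,0],
    [-5.4,2.3,0,0],
    [-5.4,2.3,0,0],
  ],
)

```text
time_s: 40.83
tool_pos: [0.4754, 0.2805, 0.1217]
orientation: [0.436, 0.557, -0.436, 0.557]
wrist_force: [3.5, -0.4, -2.3]
finger_gap: 0.0088
```

Emit:
jog_arm(
  increments=[
    [-2.3,1.9,0,0],
    [-4.1,4.2,0,0],
    [-5.5,6.9,0,0],
    [-6.3,9.8,0,0],
    [-6.3,9.8,0,0],
  ],
)

```text
time_s: 41.45
tool_pos: [0.5711, 0.3041, 0.1854]
orientation: [0.436, 0.556, -0.436, 0.557]
wrist_force: [-0.5, -4.3, 12.8]
finger_gap: 0.0093
```

Emit:
jog_arm(
  increments=[
    [-0.2,1.5,0,0],
    [-0.2,3,0,0],
    [0,4.5,0,0],
    [0.25,5.9,0,0],
    [0.25,5.9,0,0],
  ],
)

```text
time_s: 42.08
tool_pos: [0.6279, 0.318, 0.1818]
orientation: [0.436, 0.556, -0.436, 0.557]
wrist_force: [2.4, -2.7, 5.6]
finger_gap: 0.0095
```

```bash
python3 -c "
from h import *
go([.60,.31,.2])"
```

```text
t 42.08 pos [0.6279 0.318  0.1818] gap 0.0095 F [ 2.4 -2.7  5.6] q7 -0.62
-> shift [-1.82 -2.9   0.11] roll 0
```

Emit:
jog_arm(
  increments=[
    [0,0,0,0],
    [0,0,0,0],
    [0,0,0,0],
    [-3,0,0,0],
    [-8,0,0,0],
  ],
  hand=0.6,
)

```text
time_s: 42.7
tool_pos: [0.6259, 0.3175, 0.2602]
orientation: [0.434, 0.558, -0.437, 0.556]
wrist_force: [0.4, 0.3, -0.1]
finger_gap: 0.035
```

Emit:
jog_arm(
  increments=[
    [-4,0,0,-0.18],
    [-4,-1,0,-0.36],
    [-4,-2,0,-0.54],
    [-4,-3.7,0,-0.72],
    [-4,-3.7,0,-0.9],
  ],
  hand=1,
)

```text
time_s: 43.32
tool_pos: [0.5897, 0.3095, 0.3018]
orientation: [0.147, 0.692, -0.148, 0.692]
wrist_force: [0.9, 0.2, 0.5]
finger_gap: 0.0004
```

Emit:
jog_arm(
  increments=[
    [0,0,0,-0.18],
    [0,0,0,-0.36],
    [0,0,0,-0.54],
    [0,0,0,-0.67],
    [0,0,0,-0.67],
  ],
)

```text
time_s: 43.95
tool_pos: [0.5908, 0.3093, 0.3011]
orientation: [-0.085, 0.702, 0.085, 0.702]
wrist_force: [-0.3, 0.4, -0.0]
finger_gap: 0.0004
```

Run:
```python
from h import *
for i in range(3): d=snap('wrist','w17')
s=snap('side','s2')
go([.5915,.31,.3],[np.cos(1.814),np.sin(1.814)]); 
print('pivot px',proj(d,[.543,.298,.06]).round(0),proj(s,[.543,.298,.06]).round(0))
u,v=proj(d,[.543,.298,.06]).astype(int)
A=cv2.resize(d['img'][max(v-100,0):v+100,u-100:u+100],(600,600),interpolation=2)
x,y=proj(s,[.543,.298,.1]).astype(int)
B=cv2.resize(s['img'][y-55:y+55,x-18:x+18],(200,600),interpolation=2)
print(u,v,x,y)
cv2.imwrite('pics/last.png',np.hstack([A,B])[:,:,::-1])
```

```text
t 44.15 pos [0.591  0.3094 0.3015] gap 0.0006 F [ 0.  -0.7 -0.1] q7 0.84
-> shift [0.15 0.05 0.07] roll -0.003
pivot px [318. 158.] [276. 318.]
318 158 275 301
```

View pics/last.png

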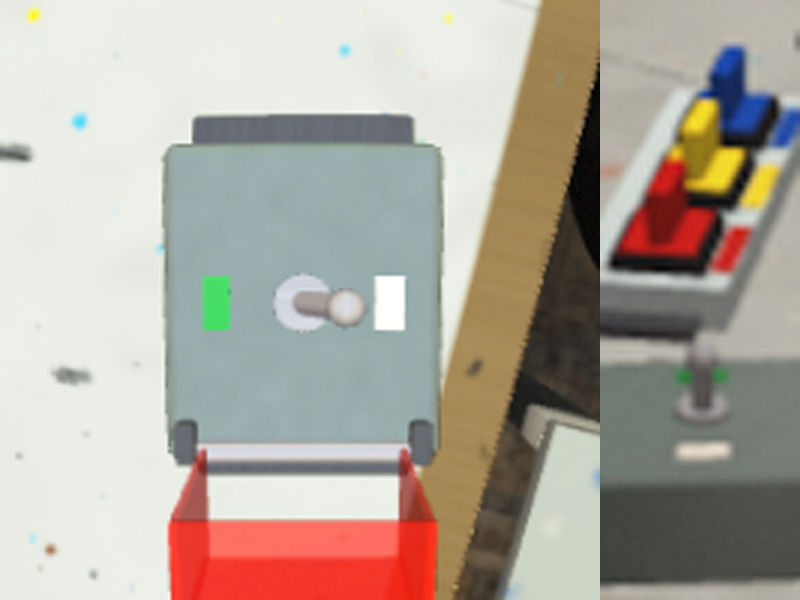

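View: guard upright behind the box (below in the crop), toggle base at (303,303), ball at (346,306) leaning to the white mark, green mark at left. All three cartridges are seated at the far side.

Run:
```python
from h import *
d,s=last('wrist'),last('side'); st,Rm=tool()
b,e=tri(d,(319,159),s,(275.3,320.8)); t,e2=tri(d,(333.3,160),s,(275.5,310.2)); print(b.round(4),e.round(4),t.round(4),e2.round(4),np.linalg.norm(t-b))
for p in(b,t): print((Rm.T@(p-st['tool_pos'])*1000).round(1))
```

```text
[0.5437 0.2988 0.0533] 0.0002 [0.5394 0.3127 0.0867] 0.0 0.03647767814252022
[248.2   1.1 -48.4]
[214.7  15.5 -49.3]
```

Emit:
jog_arm(
  increments=[
    [0,2,-3,0],
    [2,4.8,-5.2,0],
    [7,4.8,-5.2,0],
    [12,4.8,-5.2,0],
    [17,4.8,-5.2,0],
  ],
)

```text
time_s: 44.78
tool_pos: [0.5291, 0.3433, 0.1302]
orientation: [-0.085, 0.702, 0.085, 0.702]
wrist_force: [0.7, -0.1, 0.3]
finger_gap: 0.0006
```

Emit:
jog_arm(
  increments=[
    [2,0,0,0],
    [4,0,0,0],
    [5.6,0,0,0],
    [5.6,0,0,0],
    [5.6,0,0,0],
  ],
)

```text
time_s: 45.4
tool_pos: [0.5294, 0.344, 0.0764]
orientation: [-0.085, 0.702, 0.086, 0.702]
wrist_force: [0.1, 0.1, 0.1]
finger_gap: 0.0004
```

Run:
```python
from h import *
go([.5437,.2988,.075]); d=snap('wrist','w18'); m=mask(d['img'],'green',90,80)
print([ (b[0],b[1]) for b in blobs(m,amin=20)[:3]])
```

```text
t 45.4 pos [0.5294 0.344  0.0764] gap 0.0004 F [0.1 0.1 0.1] q7 0.58
-> shift [ 0.14 -4.73  0.3 ] roll 0
[(array([177.4, 276.2]), 539)]
```

Emit:
jog_arm(
  increments=[
    [0.1,-0.8,0,0],
    [0.1,-1.6,0,0],
    [0.1,-2.4,0,0],
    [0.1,-3.2,0,0],
    [0.1,-3.9,0,0],
  ],
)

```text
time_s: 46.08
tool_pos: [0.5386, 0.3049, 0.0745]
orientation: [-0.085, 0.702, 0.085, 0.702]
wrist_force: [-0.4, 0.6, 0.3]
finger_gap: 0.0004
```

Emit:
jog_arm(
  increments=[
    [0,0,0,0],
    [0,-0.2,0,0],
    [0,-0.2,0,0],
  ],
)

```text
time_s: 46.45
tool_pos: [0.5387, 0.3036, 0.0743]
orientation: [-0.086, 0.702, 0.085, 0.702]
wrist_force: [0.0, 0.6, -0.4]
finger_gap: 0.0009
```

Run:
```python
from h import *
s=snap('side','s3'); go([.5437,.2988,.075])
st,Rm=tool(); print('F tool',(Rm.T@st['wrist_force']).round(1))
```

```text
t 46.5 pos [0.5388 0.3037 0.0743] gap 0.0004 F [ 0.6 -0.7  0.2] q7 0.63
-> shift [-0.07 -0.59  0.36] roll 0
F tool [-0.2 -0.8  0.4]
```

Emit:
jog_arm(
  increments=[
    [0,-0.15,0,0],
    [0,-0.3,0,0],
    [0,-0.3,0,0],
  ],
)

```text
time_s: 46.88
tool_pos: [0.5395, 0.3008, 0.0744]
orientation: [-0.085, 0.702, 0.085, 0.702]
wrist_force: [-0.1, 0.8, -0.4]
finger_gap: 0.0006
```

Emit:
jog_arm(
  increments=[
    [0,-0.15,0,0],
    [0,-0.3,0,0],
    [0,-0.3,0,0],
  ],
)

```text
time_s: 47.25
tool_pos: [0.5403, 0.2978, 0.0745]
orientation: [-0.085, 0.702, 0.085, 0.702]
wrist_force: [0.4, 1.5, 0.1]
finger_gap: 0.0006
```

Emit:
jog_arm(
  increments=[
    [0,-0.15,0,0],
    [0,-0.3,0,0],
    [0,-0.3,0,0],
  ],
)

```text
time_s: 47.62
tool_pos: [0.5404, 0.2971, 0.0748]
orientation: [-0.085, 0.702, 0.087, 0.702]
wrist_force: [-0.9, 7.0, -1.3]
finger_gap: 0.0004
```

Force rose to 7 N at the stop, so the toggle is over. I back off, rise and check.

Emit:
jog_arm(
  increments=[
    [0,1,0,0],
    [0,2.5,0,0],
    [-5,3,0,0],
    [-10,3,0,0],
    [-16,2,0,0],
  ],
)

```text
time_s: 48.25
tool_pos: [0.5351, 0.3153, 0.2355]
orientation: [-0.086, 0.702, 0.086, 0.701]
wrist_force: [1.4, 0.5, -0.2]
finger_gap: 0.0008
```

Emit:
jog_arm(
  increments=[
    [-5,-2,4,0],
    [-6.5,-3,5,0],
    [-6.5,-3,5,0],
    [-6.5,-3,5,0],
  ],
)

```text
time_s: 48.75
tool_pos: [0.5906, 0.2979, 0.2982]
orientation: [-0.086, 0.702, 0.086, 0.701]
wrist_force: [0.1, -0.2, -0.4]
finger_gap: 0.0006
```

Run:
```python
from h import *
for i in range(3): d=snap('wrist','w19')
go([.5915,.31,.3]); o=cv2.imread('pics/w17.png')[:,:,::-1]
b=proj(d,[.5437,.2988,.055]); print('base',b.round(1))
g=blobs(mask(d['img'],'green',90,80),amin=20)[:2]; print([(x[0],x[1]) for x in g])
# predicted ball px: off / on
y=np.array([np.cos(1.814),np.sin(1.814),0])
for n,k in(('off',1),('on',-1)):
    q=proj(d,np.array([.5437,.2988,.0533])+k*.0148*y+[0,0,.0306]); print(n,q.round(1))
u,v=b.astype(int); im=d['img'].astype(int)
for r in range(v-8,v+9,2): print(r,' '.join('%3d'%im[r,c].sum().__floordiv__(3) for c in range(u-36,u+40,2)))
# guard bar location (upright)
m=mask(d['img'],'red',120,80); print([(x[0],x[1],x[2]) for x in blobs(m,amin=200)[:3]])
```

```text
t 48.9 pos [0.5908 0.2977 0.2983] gap 0.0007 F [-0.7  0.5 -0.1] q7 0.85
-> shift [-0.17  1.18  0.37] roll 0
base [329.6 162.3]
[(array([233.1,   4.6]), 269), (array([300. , 161.5]), 162)]
off [345.  164.3]
on [315.7 164.2]
154 165 157 131 132 132 132 161 167 167 168 167 166 166 165 165 182 209 212 212 213 207 175 167 167 167 165 165 163 164 164 202 253 253 253 253 213 165 166
156 164 157 132 132 132 132 161 166 165 165 165 165 164 164 182 212 213 213 213 212 213 212 178 167 166 165 164 165 165 165 209 254 254 254 254 224 165 165
158 165 158 131 131 131 131 160 166 165 150 163 174 171 153 197 190 187 181 180 210 218 218 218 160 167 167 164 165 165 166 207 254 254 254 254 223 164 165
160 165 158 131 132 131 130 160 166 165 177 206 216 215 187 157 157 158 159 159 159 217 219 219 182 168 166 165 165 165 165 202 254 254 254 254 217 166 166
162 165 161 130 130 130 130 160 166 153 198 218 222 220 212 153 155 157 155 155 153 196 215 215 188 169 168 166 164 165 164 203 254 254 254 254 220 164 165
164 166 166 130 130 131 130 160 166 149 198 218 222 221 210 153 146 143 138 133 130 213 216 216 164 169 168 167 164 164 164 217 254 254 254 254 223 166 164
166 165 164 130 130 128 130 160 166 144 178 207 216 212 191 118 123 126 135 155 217 217 217 213 169 166 165 165 165 165 164 214 254 254 254 254 225 166 165
168 167 165 129 129 128 129 160 166 167 136 167 182 175 142 137 216 221 220 220 221 220 220 172 166 165 165 165 164 164 163 213 254 254 254 254 209 166 164
170 167 164 129 128 128 128 160 166 166 165 151 132 138 164 165 145 209 218 217 217 217 170 167 166 164 164 165 165 165 164 210 254 254 254 254 210 166 165
[(array([330.6, 268.3]), 6249, ((332.5, 271.0), (118.0, 97.0), 90.0)), (array([207.7, 471.2]), 4559, ((251.0, 464.0), (30.0, 348.0), 90.0)), (array([150.8, 177.5]), 1141, ((149.46603393554688, 177.18112182617188), (42.632080078125, 30.039031982421875), 10.619654655456543))]
```

The ball is at column 316, exactly the predicted "on" position (315.7). Now I re-grasp the guard bar and lower it.

Emit:
jog_arm(
  increments=[
    [0,0.5,1,0.18],
    [0,1,2,0.36],
    [0,1,3,0.54],
    [0,1,4.1,0.72],
    [0,1,4.1,0.9],
  ],
  hand=0.6,
)

```text
time_s: 49.52
tool_pos: [0.6292, 0.3171, 0.2983]
orientation: [0.23, 0.669, -0.231, 0.668]
wrist_force: [-0.0, 0.3, 0.6]
finger_gap: 0.0354
```

Emit:
jog_arm(
  increments=[
    [0,0,0,0.18],
    [0,0,0,0.36],
    [0,0,0,0.54],
    [0,0,0,0.67],
    [0,0,0,0.67],
  ],
)

```text
time_s: 50.15
tool_pos: [0.6287, 0.3171, 0.2989]
orientation: [0.435, 0.557, -0.436, 0.557]
wrist_force: [-0.2, 0.0, -0.0]
finger_gap: 0.0351
```

Run:
```python
from h import *
for i in range(4): d=snap('wrist','w20')
go([.628,.318,.1818],[np.cos(.243),np.sin(.243)]); s,Rm=tool()
m=mask(d['img'],'red',120,80)
print('pred bar',proj(d,[.628,.318,.197]).round(1))
for v in range(150,345,8): print(v,''.join('#' if m[v,u] else '.' for u in range(210,440,3)))
```

```text
t 50.35 pos [0.6292 0.3168 0.2992] gap 0.0352 F [0.1 0.1 0. ] q7 -0.56
-> shift [11.74 -0.08 -0.14] roll 0.002
pred bar [319.4 235.7]
150 .............................................................................
158 .............................................................................
166 .............................................................................
174 ..........................################...................................
182 .........................##################..................................
190 .........................##################..................................
198 .........................##################..................................
206 .........................##################..................................
214 .........................##################..................................
222 .........................##################..................................
230 .........................##################..................................
238 .........................##################.................
[... 383 characters left out ...]
.####.............................##########
286 ..................................................................###########
294 ...................................................................##########
302 .....................................................................########
310 .........................................................................###.
318 .............................................................................
326 .............................................................................
334 .............................................................................
342 ........................................................#....................
```

Emit:
jog_arm(
  increments=[
    [4,-0.1,0,0],
    [8,-0.1,0,0],
    [11.5,-0.1,0,0],
    [11.7,-0.1,0,0],
    [11.7,-0.1,0,0],
  ],
)

```text
time_s: 50.98
tool_pos: [0.6288, 0.317, 0.1837]
orientation: [0.436, 0.557, -0.435, 0.557]
wrist_force: [1.2, -0.6, 0.6]
finger_gap: 0.035
```

Emit:
jog_arm(
  increments=[
    [0,0,0,0],
    [0,0,0,0],
    [0,0,0,0],
    [0,0,0,0],
    [0,0,0,0],
  ],
  hand=1,
)

```text
time_s: 51.6
tool_pos: [0.6288, 0.3167, 0.1831]
orientation: [0.436, 0.557, -0.435, 0.557]
wrist_force: [0.7, 0.8, 3.7]
finger_gap: 0.0097
```

Emit:
jog_arm(
  increments=[
    [-0.2,-1.5,0,0],
    [-0.3,-3,0,0],
    [-0.3,-4.5,0,0],
    [-0.2,-5.9,0,0],
    [-0.2,-5.9,0,0],
  ],
)

```text
time_s: 52.22
tool_pos: [0.5705, 0.3025, 0.1848]
orientation: [0.436, 0.557, -0.436, 0.557]
wrist_force: [-2.1, 0.3, 4.6]
finger_gap: 0.0092
```

Emit:
jog_arm(
  increments=[
    [0.8,-2.9,0,0],
    [2.1,-5.5,0,0],
    [4,-7.9,0,0],
    [6.3,-9.8,0,0],
    [6.3,-9.8,0,0],
  ],
)

```text
time_s: 52.85
tool_pos: [0.4748, 0.2791, 0.1201]
orientation: [0.435, 0.558, -0.436, 0.557]
wrist_force: [-0.8, 3.3, -2.0]
finger_gap: 0.0092
```

Emit:
jog_arm(
  increments=[
    [1.3,-0.8,0,0],
    [2.6,-1.4,0,0],
    [4,-1.9,0,0],
    [5.4,-2.3,0,0],
    [5.4,-2.3,0,0],
  ],
)

```text
time_s: 53.48
tool_pos: [0.4537, 0.2738, 0.0665]
orientation: [0.436, 0.557, -0.435, 0.557]
wrist_force: [-2.1, 4.8, -0.3]
finger_gap: 0.0091
```

Emit:
jog_arm(
  increments=[
    [0.2,0,0,0],
    [0.2,0,0,0],
    [0.2,0,0,0],
  ],
)

```text
time_s: 53.85
tool_pos: [0.4536, 0.2738, 0.0657]
orientation: [0.436, 0.557, -0.435, 0.557]
wrist_force: [-2.8, 3.7, 4.3]
finger_gap: 0.009
```

Emit:
jog_arm(
  increments=[
    [0.2,0,0,0],
    [0.2,0,0,0],
    [0.2,0,0,0],
  ],
)

```text
time_s: 54.22
tool_pos: [0.4535, 0.2738, 0.0649]
orientation: [0.436, 0.557, -0.435, 0.557]
wrist_force: [-8.7, 0.3, 19.2]
finger_gap: 0.0091
```

Emit:
jog_arm(
  increments=[
    [0,0,0,0],
    [0,0,0,0],
    [0,0,0,0],
    [0,0,0,0],
    [-4,0,0,0],
  ],
  hand=0.6,
)

```text
time_s: 54.85
tool_pos: [0.4522, 0.2718, 0.1015]
orientation: [0.434, 0.558, -0.437, 0.556]
wrist_force: [1.1, 0.0, 0.2]
finger_gap: 0.0349
```

Emit:
jog_arm(
  increments=[
    [-5,0,0,0],
    [-10,0,0,0],
    [-15,2,3,0],
    [-20,5,8,0],
    [-22,6,8,0],
  ],
)

```text
time_s: 55.48
tool_pos: [0.5334, 0.2068, 0.3252]
orientation: [0.437, 0.555, -0.437, 0.557]
wrist_force: [-0.0, 0.5, -0.5]
finger_gap: 0.035
```

Run:
```python
from h import *
for i in range(4): d=snap('wrist','w21')
t=snap('top','t9'); s=snap('side','s9'); go([.50,.2,.35])
s0=cv2.imread('pics/side0.png')[:,:,::-1]
def ends(im):
    m=mask(im,'red',120,80)[295:320,310:330]; ys,xs=np.nonzero(m); return xs.mean().round(2)+310,ys.mean().round(2)+295,len(xs)
print('side bar before/after',ends(s0),ends(s['img']))
m0,m1=mask(s0,'red',120,80),mask(s['img'],'red',120,80); k=slice(285,335),slice(245,325)
print('guard mask diff px',int((m0[k]!=m1[k]).sum()),'of',int((m0[k]>0).sum()))
print('bar px pred',proj(d,[.452,.2745,.082]).round(1))
im=d['img']
for c in('red','yellow','blue'):
  for b in blobs(mask(im,c),amin=300)[:4]: print(c,b[0],b[1],onz(d,*b[0],.030).round(4))
  for b in blobs(mask(t['img'],c),(250,190,370,235),amin=30)[:3]: print(' top',c,b[0],b[1],onz(t,*b[0],.030).round(4))
t0=cv2.imread('pics/top0.png')[:,:,::-1].astype(int)
for n,(a,b,c,e) in(('jar',(255,150,290,185)),('tape',(330,138,378,180))): print(n,'mean diff',np.abs(t0[b:e,a:c]-t['img'][b:e,a:c]).mean().round(2))
```

```text
t 55.77 pos [0.53   0.2104 0.3222] gap 0.0351 F [ 0.3 -1.  -0.3] q7 -0.45
-> shift [-2.77 -3.16  0.28] roll 0
side bar before/after (np.float64(316.2), np.float64(308.17), 88) (np.float64(316.2), np.float64(308.17), 88)
guard mask diff px 141 of 1687
bar px pred [262.2 129.8]
red [340.7 127.7] 7986 [0.5367 0.2982 0.03  ]
red [583.  358.7] 3822 [1.0683 0.0483 0.03  ]
red [536.8 193.4] 3580 [0.8252 0.2923 0.03  ]
red [348.9 297.8] 598 [0.6034 0.085  0.03  ]
 top red [284.  205.3] 187 [0.6148 0.081  0.03  ]
yellow [342.8 337. ] 575 [0.6116 0.0234 0.03  ]
 top yellow [308.3 204.5] 155 [0.616  0.0123 0.03  ]
blue [155.  265.7] 517 [0.3306 0.0629 0.03  ]
blue [328.6 390.4] 370 [ 0.6165 -0.0765  0.03  ]
 top blue [334.8 204.3] 247 [ 0.6154 -0.0626  0.03  ]
 top blue [335.5 215. ] 44 [ 0.5839 -0.0638  0.03  ]
jar mean diff 23.34
tape mean diff 26.35
```

Emit:
jog_arm(
  increments=[
    [0,3,5,0.05],
    [0,6,10,0.1],
    [0,8,15,0.15],
    [0,8,20,0.2],
    [0,8,24,0.2],
  ],
)

```text
time_s: 56.4
tool_pos: [0.6663, -0.005, 0.3217]
orientation: [0.489, 0.511, -0.49, 0.51]
wrist_force: [-0.1, -0.5, -0.4]
finger_gap: 0.0351
```

Emit:
jog_arm(
  increments=[
    [0,0,0,0],
    [0,0,0,0],
    [0,0,0,0],
  ],
)

```text
time_s: 56.78
tool_pos: [0.666, -0.0015, 0.3233]
orientation: [0.488, 0.512, -0.488, 0.511]
wrist_force: [-0.0, -0.0, 0.3]
finger_gap: 0.0352
```

Run:
```python
from h import *
for i in range(2): d=snap('wrist','w22')
go([.6,-.04,.33]); im=d['img']
for c,p in(('red',(.612,.0879)),('yellow',(.6142,.0138)),('blue',(.6164,-.0603))):
    u,v=proj(d,[*p,.03]).astype(int); print(c,(u,v),wrect(d,mask(im,c),.03,roi=(max(u-22,0),max(v-30,0),u+22,v+34)),'pocket',p)
s=last('side')['img'].astype(int); s0=cv2.imread('pics/side0.png')[:,:,::-1].astype(int)
for n,(a,b,c,e) in(('jar',(208,272,234,304)),('tape',(218,248,260,273))): print(n,np.abs(s0[b:e,a:c]-s[b:e,a:c]).mean().round(2))
```

```text
t 56.88 pos [ 0.6663 -0.002   0.3235] gap 0.0348 F [-0.5  0.2  0.9] q7 -0.26
-> shift [-0.65 -6.79  3.49] roll 0
red (np.int64(279), np.int64(122)) (array([610.4,  88.9]), array([36.9, 50.9]), np.float64(0.038)) pocket (0.612, 0.0879)
yellow (np.int64(279), np.int64(181)) (array([612.8,  14.8]), array([37.5, 50.2]), np.float64(0.033)) pocket (0.6142, 0.0138)
blue (np.int64(279), np.int64(239)) (array([614.8, -61.3]), array([36.8, 53.5]), np.float64(0.049)) pocket (0.6164, -0.0603)
jar 0.98
tape 0.97
```

```bash
python3 -c "
from h import *
print(finish_job())"
```

```text
the job is handed in; nothing more can be done
None
```

I seated the three cartridges (red, yellow, blue), set the spout over the cup, flipped the toggle to on and shut the guard. I then handed the job in at about 57 s; no verdict comes back.

**Last checks**
- **Cartridges:** each is within about 2 mm of its pocket centre and 0.02 rad of the dock's direction. The blue one jammed on the way in, with up to about 31 N on the wrist and a slip of about 3 mm in the grip. After release it showed flat inside its pocket rim.
- **Spout:** about 2.44 rad clockwise in two grips. The outlet is about 1 mm sideways of the cup's middle. I did not measure it again after working the guard.
- **Toggle:** pushed until the force rose at its stop; the ball was where "on" should put it. I did not look again once the guard was shut.
- **Guard:** lifted to about 1.6 rad, then lowered; its handle bar appears at exactly its starting pixels in the side view.
- **Jar and tape:** unchanged in the side view. The same comparison in the top view did differ. I put that down to the arm and its shadow, but did not check.
- **Cup size:** my fit of its mouth came out at 87–90 mm instead of 93 mm. I relied only on its centre.

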